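# Load the measuring stage, close it and crank it home

## Robot

A 6-joint arm with a two-finger parallel gripper is mounted at the origin on the work surface. World frame = base frame: x ahead of the robot, y to its left, z up, the work surface at z = 0. Lengths are in m, angles in rad, forces in N, time in s.
With the tool pointing down it reaches from about 0.35 to 0.95 m from the base axis. Payload 17.4 kg.
Tool frame: the origin (TCP) lies on the centre line of the jaws, within the pads' length; the fingertips stand 25 mm ahead of it and the grasp point (between the pads) lies 6 mm ahead of it; z points along the fingers, y is the line along which they close (so a half turn about z gives the same grasp; the last joint's range is limited). The gripper opens to 93 mm and grips with 3 to 60 N. Pads are 15 mm wide; open, the fingers measure 128 mm over their backs; the gripper's body (75 mm by 188 mm) begins 65 mm behind the grasp point.
Start: joints at [1.108, 0.116, 1.442, -0, 1.584, -0.038], TCP at [0.278, 0.615, 0.244] pointing down, gripper open.
Joint ranges: [-2.83, 2.83], [-0.83, 2.19], [0.07, 2.5], [-1.14, 4.28], [0.01, 3], [-2.97, 2.97]. Speed limits (rad/s): [1.89, 1.89, 2.22, 3.14, 3.14, 3.14].

## Interface

Orientations are given as a unit quaternion [x, y, z, w].
In Python, from station import arm, eyes, hand_in gives the robot as it stands.
- The arm moves only by the tool apply_moves, never from a script. Its argument "increments" is a list of rows, each an object of numbers: "claw": the finger opening in mm, from 0 to 93; "x", "y", "z": the shift along the tool's x, y, z as a fraction of full scale; "wx", "wy", "wz": the turn, a rotation vector about the tool's x, y, z as a fraction of full scale. In form: [{"claw": .., "x": .., "y": .., "z": .., "wx": .., "wy": .., "wz": ..}, ...]. A call has exactly 10 rows; each row shifts and turns the commanded pose from where the row before left it, along the tool's axes as they then stand; what a row does not reach is not made up. Full scale, the value 1, is 750 mm for a shift and 0.08 rad for a turn. A row lasts 1/8 s, in which the tool goes at most 62.5 mm and 10.7 degrees, less where a joint would pass 70% of its speed; a pose out of reach is approached as far as the arm can. A call with a number of a shift or a turn outside -1 to 1 is refused whole. A call with a gripper value outside its range is refused whole. The fingers move at their own pace and stop on an object; the grip force is fixed at half the most. Time passes only in rows, so rows that do not move let the fingers close, or fill a call up. It gives the time, the measured TCP pose, the force, the opening and the grip force at its end, in the units of the state.
- arm.get_obs(): the state, without advancing time (a new reading comes with each control period).
- eyes.camera(name): name is "side" or "top"; returns (picture, depth): 384x512x3 uint8, red, green, blue; 384x512 float32, m along the optical axis (not along the pixel's ray), 0 where there is no reading.
- eyes.camera_model(name): a dict with "camera_matrix" (3x3 intrinsics, pixels), "k1" (the pictures are not rectified: a ray, as slopes to the right and down, at radius r is drawn at 1 + k1 r^2 times it, then the intrinsics apply), "pose" (4x4, takes a point from camera to world coordinates). Camera axes: x right, y down, z forward; pixel columns grow to the right and rows downward; lengths in m; the calibration is good to about 2 mm. A picture is of the moment at which its call begins. camera_model takes no time and is no camera call.
- hand_in(): hands the job in; it is judged then, once.
The state is a dict: "time_s": time; "q": joint angles; "qvel": joint speeds; "effort": joint torques, N m; "tcp_pos": TCP position; "eef_rot": TCP orientation; "wrist_force": force on the tool from outside, world axes, zero at the start; "torque": the same for the moment, N m; "finger_gap": finger opening in m; "finger_force": force on a finger pad.
Only numpy, scipy, OpenCV 4.12 (cv2) and the standard library are available. Lean on these libraries where they do the work, as an engineer would, in place of code of your own. Each camera call takes 0.05 s, during which the arm holds its last target. There are 200 camera calls.

## Task

Load every T-bracket that lies on the table into the tray of the measuring stage, one to a bay, each with its base flat on the bay floor, and then swing the clear hood fully shut over them. Only then fold the crank's handle fully upright and wind the crank clockwise until the tray stops, fully home under the microscope; finally fold the handle down flat again. Do not knock over the bottle or the jar, and do not bump hard into the microscope.

Things in the scene. Friction and masses are not known exactly. Their poses are not given: they have to be found in the camera images.
- part1: a loose plain aluminium T-bracket, 155 g: base plate 80 x 46 x 8 mm lying flat, and along its middle an upright web 80 long, 10 thick, rising to 43 mm above the underside. Origin: centre of the underside; x along the web, y across it, z up. A half turn looks the same. Some of part1..part4 may be absent (None). Lift it by the web
- part2: a loose plain aluminium T-bracket, 155 g: base plate 80 x 46 x 8 mm lying flat, and along its middle an upright web 80 long, 10 thick, rising to 43 mm above the underside. Origin: centre of the underside; x along the web, y across it, z up. A half turn looks the same. Some of part1..part4 may be absent (None). Lift it by the web
- part3: a loose plain aluminium T-bracket, 155 g: base plate 80 x 46 x 8 mm lying flat, and along its middle an upright web 80 long, 10 thick, rising to 43 mm above the underside. Origin: centre of the underside; x along the web, y across it, z up. A half turn looks the same. Some of part1..part4 may be absent (None). Lift it by the web
- part4: a loose plain aluminium T-bracket, 155 g: base plate 80 x 46 x 8 mm lying flat, and along its middle an upright web 80 long, 10 thick, rising to 43 mm above the underside. Origin: centre of the underside; x along the web, y across it, z up. A half turn looks the same. Some of part1..part4 may be absent (None). Lift it by the web
- stage: the fixed measuring stage, its pose varies from start to start. Origin on the table, under the middle of the tray's loading position; x away from the robot's side, y along the tray's travel towards the microscope, z up. A 130 mm wide white bed 30 mm high carries the tray; a round grey gearbox (140 mm across, 55 mm high, centre at x -5, y -200 mm) with the crank stands at its -y end
- scope: the fixed microscope on the stage, a white column and head at the +y end; frame the same as stage. Head and lens turret take up y 235 to 470, x -55 to 55 mm, from 135 mm above the table up to 490; the foot is 60 mm high, y 300 to 500 mm. Not to be bumped (over 10 N)
- tray (a joint): travel of the tray along the stage's +y, m: 0 at the loading end, 0.14 at the stop (fully home). Driven by the crank (pushed directly it resists with about 17 N): 12.7 mm per radian (tray = 0.14/11 x crank). Starts at 0
- tray_mid (a point): middle of the tray floor, on the floor (40 mm above the table); x, y, z as the stage's; moves with the tray. Tray inside 92 (x) by 237 mm (y), rim 5 mm thick and 20 mm high over the floor, three ribs 4 mm thick and 10 mm high part it into four bays side by side along y
- bay1 (a point): centre of the floor of bay 1 (of 4, numbered along +y), axes as the stage's; the bay is 92 mm long along x and 56 mm wide along y (the end bays 57.5), so a bracket fits with its web along x. Any bay will do
- bay2 (a point): centre of the floor of bay 2 (of 4, numbered along +y), axes as the stage's; the bay is 92 mm long along x and 56 mm wide along y (the end bays 57.5), so a bracket fits with its web along x. Any bay will do
- bay3 (a point): centre of the floor of bay 3 (of 4, numbered along +y), axes as the stage's; the bay is 92 mm long along x and 56 mm wide along y (the end bays 57.5), so a bracket fits with its web along x. Any bay will do
- bay4 (a point): centre of the floor of bay 4 (of 4, numbered along +y), axes as the stage's; the bay is 92 mm long along x and 56 mm wide along y (the end bays 57.5), so a bracket fits with its web along x. Any bay will do
- hood (a joint): hinge of the clear grey-edged hood on the tray's back (+x) edge, rad: 0 fully shut, 2.0 wide open, starts 1.75 to 1.95 (leaning back). Stiff hinge: stays where it is left (about 0.14 N m). Shut, it is a cap 112 mm (x) by 248 mm (y), 34 mm high, 4 mm walls, top face 96 mm above the table; it leaves 52 mm over the tray floor
- hood_hinge (a point): on the hood's hinge line at mid length, 62 mm above the table; its frame turns with the hood: with the hood shut its axes are the stage's, the hood's body runs from x -112 mm to 0 and its outer face is at z +34 mm; opening turns it about +y so the -x edge rises
- hood_lip (a point): outer edge of the hood's black grip lip, at hood frame x -137, z +30 mm; the lip is 25 mm deep, 80 mm wide along y, 8 mm thick, and stands on top when the hood is open. Frame as hood_hinge
- crank (a joint): turn of the crank disc, rad, clockwise seen from above positive; 0 to 11.0 (tray at its stop). Starts at 0, with the handle's pivot within 80 degrees either side of the stage's +x. Friction about 0.22 N m, so it stays where it is left
- crank_centre (a point): on the crank's vertical axis, 95 mm above the table, level with the folded handle. The aluminium disc below is 130 mm across, its top 75 mm above the table. Frame turns with the disc: x points from the axis to the handle's pivot
- handle_pivot (a point): pivot of the folding handle, 52 mm from the crank axis, 95 mm above the table. Frame turns with the handle: -x points along the handle to its tip, y is the pivot axis (level)
- handle_tip (a point): free end of the crank handle, 85 mm from the pivot; the black round sleeve, 20 mm across, reaches from 12 to 85 mm from the pivot and spins freely about its length. Frame as handle_pivot
- fold (a joint): fold angle of the crank handle, rad: 0 folded (level, lying across the disc through its centre), 1.571 upright (stop). Stays where it is left (0.07 N m friction)
- bottle: upright bottle, 64 mm across, 160 mm tall, bystander; origin under its centre
- jar: jar, 72 mm across, 90 mm tall, bystander; origin under its centre
Not all that is in view belongs to the job. What is shaped like the part3 but red is not meant.

How it is judged:
By the outcome, as a careful person would: the job done as asked, in the order asked, and still so for the second after the job is handed in, with the robot touching nothing.
Of part1, part2, part3, part4 only 2 to 4 are there at a start; the rules pass over those that are not, and their reading is None.
At some moment in a run one of part1, part2, part3, part4 may be knocked a few centimetres aside while the robot is not near it.
It also fails if it takes over 210 s, if anything falls off the work surface, if the arm or the gripper's body presses on something with over 40 N, if the wrist force passes 120 N, or if a joint passes its speed limit or range.

## Working session

There is one attempt and no reset: what is moved stays moved. The work goes in short steps, Python scripts to look and compute and a tool call to move; the robot and the scene stay as the last step left them, time stands still between calls to the robot, and variables do not carry over. Pictures are saved under pics/ and viewed, at most 14 in all, crops included, and the job is handed in when it is done.

Besides the shell and the picture viewer there is one more tool, called as name(argument=value, ...), one argument or row to a line, values as JSON. apply_moves: Moves the arm, as the interface text tells. Its arguments: {"type":"object","properties":{"increments":{"type":"array"}},"required":["increments"]}

```bash
ls; mkdir -p pics
cat > h.py <<'E'
import numpy as np, cv2
from station import arm, eyes, hand_in
def snap(n):
    im,d=eyes.camera(n); m=eyes.camera_model(n); return im,d,m
def cloud(d,m):
    K=np.array(m["camera_matrix"],float);k1=m["k1"];h,w=d.shape
    u,v=np.meshgrid(np.arange(w),np.arange(h))
    X=(u-K[0,2])/K[0,0];Y=(v-K[1,2])/K[1,1]
    x,y=X.copy(),Y.copy()
    for _ in range(10):
        s=1+k1*(x*x+y*y);x,y=X/s,Y/s
    P=np.stack([x*d,y*d,d],-1);T=np.array(m["pose"])
    W=P@T[:3,:3].T+T[:3,3];W[d==0]=np.nan
    return W
def save(name,im,scale=1.5):
    cv2.imwrite("pics/"+name,cv2.resize(im[:,:,::-1],None,fx=scale,fy=scale,interpolation=cv2.INTER_CUBIC))
E
python3 - <<'E'
from h import *
for n in("top","side"):
    im,d,m=snap(n);save(n+"0.png",im);np.savez(n+"0.npz",im=im,d=d,W=cloud(d,m))
    print(n,m["camera_matrix"],m["k1"],np.round(m["pose"],3))
print(arm.get_obs())
E
```

```text
pics
top [[477.17575734   0.         258.8328745 ]
 [  0.         477.17575734 183.97083215]
 [  0.           0.           1.        ]] -0.024382809906877197 [[-2.700e-02 -9.840e-01  1.760e-01  2.680e-01]
 [-1.000e+00  2.800e-02 -1.000e-03 -9.000e-02]
 [-3.000e-03 -1.760e-01 -9.840e-01  1.676e+00]
 [ 0.000e+00  0.000e+00  0.000e+00  1.000e+00]]
side [[441.17541412   0.         252.68356793]
 [  0.         441.17541412 191.74390511]
 [  0.           0.           1.        ]] -0.1494771055221842 [[ 0.948 -0.236  0.212  0.212]
 [-0.317 -0.728  0.607 -0.969]
 [ 0.011 -0.643 -0.766  1.173]
 [ 0.     0.     0.     1.   ]]
{'time_s': 0.1, 'q': array([ 1.10823525e+00,  1.16429733e-01,  1.44222459e+00,  2.83568559e-06,
        1.58400143e+00, -3.77784629e-02]), 'qvel': array([ 0.00182857, -0.00226235, -0.00145313,  0.00055263, -0.00154789,
       -0.00099285]), 'effort': array([ 5.72682238e-04, -7.22889805e+01, -6.23865867e+01,  7.81599968e-02,
        2.28081224e-02, -7.81875156e-05]), 'tcp_pos': array([0.27810183, 0.6148635 , 0.24296836]), 'eef_rot': array([ 2.10798027e-01,  9.77529493e-01, -5.14650272e-04, -1.32968143e-04]), 'wrist_force': array([-0.5293289 , -0.06312044,  0.66404272]), 'torque': array([-0.01191947,  0.05103976, -0.0119524 ]), 'finger_force': 0.0, 'finger_gap': 0.09318169417350015}
```

View pics/top0.png

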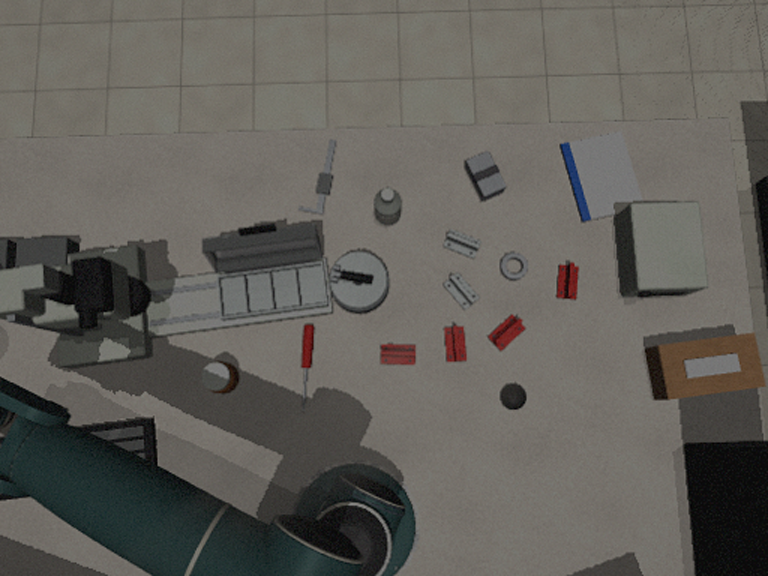

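View pics/side0.png

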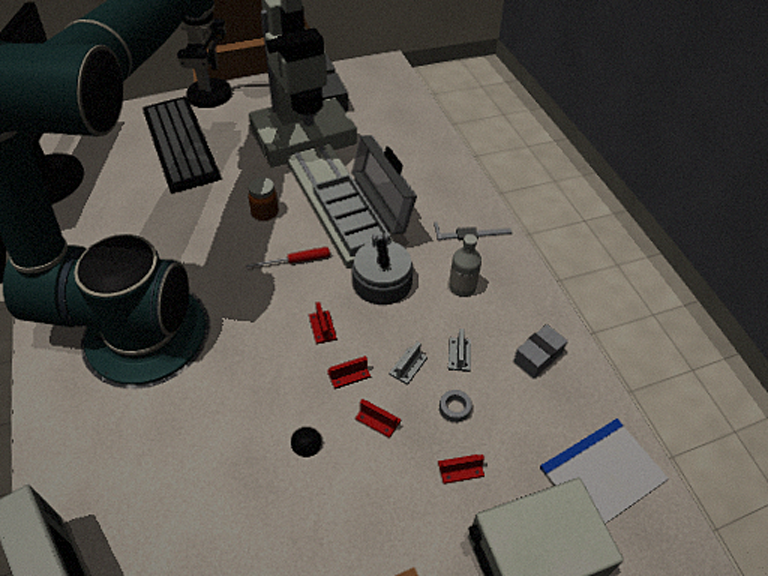

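Run:
```python
from h import *
t=np.load("top0.npz");s=np.load("side0.npz")
a=t["im"][145:215,280:400];b=s["im"][205:260,250:345]
a=cv2.resize(a,(600,350),interpolation=cv2.INTER_CUBIC);b=cv2.resize(b,(600,347),interpolation=cv2.INTER_CUBIC)
im=np.vstack([a,b])[:600]
cv2.imwrite("pics/crop1.png",cv2.resize(np.vstack([a,b]),(515,598))[:,:,::-1])
W=t["W"]
# clusters of height over table
hgt=np.where(np.isnan(W[...,2]),0,W[...,2])
m=((hgt>0.004)&(hgt<0.2)&(W[...,0]>0.3)).astype(np.uint8)
n,l,st,c=cv2.connectedComponentsWithStats(m)
for i in range(1,n):
    if st[i,4]>40:
        P=W[l==i];im=t["im"][l==i].mean(0)
        print(i,st[i,:5],np.round(np.nanmedian(P,0),3),'zmax',np.round(np.nanpercentile(P[:,2],98),3),im.round())
print(W[330:380:20,300:400:40,2])
```

```text
117 [ 373   87  102  117 5770] [ 0.657 -0.664  0.091] zmax 0.126 [100. 102. 101.]
276 [200  92  26  51 299] [0.795 0.058 0.009] zmax 0.018 [89. 89. 88.]
485 [307  99  32  39 622] [ 0.794 -0.326  0.049] zmax 0.058 [81. 81. 81.]
1187 [246 123  22  35 429] [ 0.711 -0.091  0.104] zmax 0.164 [83. 83. 79.]
1798 [    0   144   261   102 11077] [0.545 0.278 0.058] zmax 0.173 [82. 83. 81.]
1956 [294 150  27  25 302] [ 0.639 -0.269  0.012] zmax 0.049 [97. 99. 97.]
2291 [328 167  27  23 248] [ 0.583 -0.386  0.023] zmax 0.032 [97. 97. 96.]
2382 [363 172  26  29 332] [ 0.543 -0.509  0.011] zmax 0.048 [94. 43. 40.]
2474 [293 181  26  25 289] [ 0.527 -0.259  0.012] zmax 0.049 [101. 102. 101.]
2820 [325 209  25  26 310] [ 0.427 -0.363  0.01 ] zmax 0.049 [101.  42.  40.]
2967 [198 216  15  46 276] [0.397 0.102 0.022] zmax 0.032 [99. 49. 46.]
2986 [295 216  18  26 299] [ 0.404 -0.239  0.011] zmax 0.05 [105.  44.  42.]
3111 [ 429  220   81   35 2097] [ 0.346 -0.793  0.09 ] zmax 0.099 [93. 76. 62.]
3226 [252 226  29  21 322] [ 0.382 -0.112  0.01 ] zmax 0.049 [104.  61.  58.]
3506 [135 238  27  25 459] [0.338 0.285 0.088] zmax 0.097 [74. 70. 66.]
[[ 0.00391767 -0.00062445 -0.00294811]
 [-0.00263124 -0.00020535 -0.00294582]
 [-0.00805319 -0.00073402 -0.00378943]]
```

View pics/crop1.png

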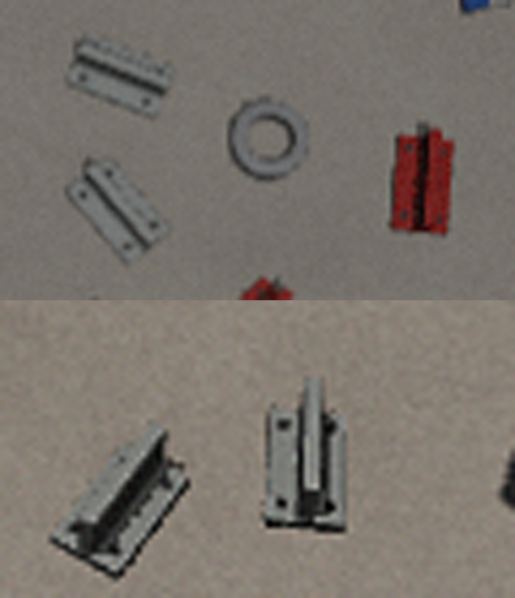

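```bash
cat >> h.py <<'E'
from scipy.optimize import least_squares
def pts(names,tag=None):
    out=[]
    for n in names:
        if tag: W=np.load(f"{n}{tag}.npz")["W"]
        else:
            im,d,m=snap(n);W=cloud(d,m)
        out.append(W.reshape(-1,3)[~np.isnan(W.reshape(-1,3)[:,0])])
    return out
def bracket(P,c,r=0.06,zb=0.0):
    Q=P[(np.hypot(P[:,0]-c[0],P[:,1]-c[1])<r)&(P[:,2]>zb+.037)&(P[:,2]<zb+.052)][:,:2]
    if len(Q)<10: return None
    m=Q.mean(0);U=np.linalg.svd(Q-m,full_matrices=False)[2][0]
    a=(Q-m)@U;lo,hi=np.percentile(a,[1,99]);ctr=m+U*(lo+hi)/2
    return ctr.round(4),round(float(np.degrees(np.arctan2(U[1],U[0])))%180,1),round(hi-lo,4),len(Q)
E
python3 - <<'E'
from h import *
A=pts(["top","side"],"0")
for P in A:
    for c in((.639,-.269),(.527,-.259)): print(bracket(P,c))
for P in A:
    T=P[(abs(P[:,2])<.015)&(P[:,0]>.35)&(P[:,0]<.7)&(abs(P[:,1]+.3)<.2)];print('table z',np.median(T[:,2]))
    Q=P[(P[:,2]>.069)&(P[:,2]<.082)&(np.hypot(P[:,0]-.54,P[:,1]+.03)<.12)][:,:2]
    hull=cv2.convexHull(Q.astype(np.float32))
    print('disc',len(Q),cv2.minEnclosingCircle(hull),np.median(Q,0))
    Q=P[(P[:,2]>.05)&(P[:,2]<.068)&(P[:,0]>.4)&(P[:,0]<.6)&(P[:,1]>.0)&(P[:,1]<.32)]
    print('rim',len(Q),cv2.minAreaRect(Q[:,:2].astype(np.float32)),Q.min(0),Q.max(0))
    F=P[(P[:,2]>.083)&(P[:,2]<.13)&(np.hypot(P[:,0]-.54,P[:,1]+.03)<.08)]
    print('handle',len(F),F.min(0),F.max(0),cv2.minAreaRect(F[:,:2].astype(np.float32)))
E
```

```text
(array([ 0.6424, -0.2682]), 65.1, np.float64(0.0774), 72)
(array([ 0.5284, -0.2604]), 38.0, np.float64(0.0773), 67)
(array([ 0.64  , -0.2692]), 66.5, np.float64(0.0785), 66)
(array([ 0.5245, -0.2638]), 37.8, np.float64(0.0773), 82)
table z 0.0012483159142095968
disc 874 ((0.5610371828079224, -0.0036009587347507477), 0.0853976309299469) [ 0.54320355 -0.0254446 ]
rim 727 ((0.5432732701301575, 0.15335321426391602), (0.1294393390417099, 0.2997123897075653), 3.2810535430908203) [0.47069124 0.00073606 0.05000022] [0.59998528 0.30550672 0.06798359]
handle 204 [ 0.51413928 -0.07574755  0.08312143] [0.60307177 0.03923178 0.11620446] ((0.5591058731079102, -0.017879966646432877), (0.08668043464422226, 0.1142999678850174), 4.830591678619385)
table z -0.0001502495581953145
disc 776 ((0.5599105358123779, -0.00633414089679718), 0.08969885855913162) [ 0.54096829 -0.03005724]
rim 562 ((0.5426751971244812, 0.15432105958461761), (0.13256435096263885, 0.2972993552684784), 3.919473648071289) [0.4669756  0.00148837 0.0500001 ] [0.5997698  0.30654651 0.06799193]
handle 155 [ 0.53340549 -0.05645191  0.08384343] [0.57589631 0.04060707 0.10962093] ((0.5531790852546692, -0.009670641273260117), (0.09767758101224899, 0.03343163803219795), 82.22530364990234)
```

Run:
```python
from h import *
t=np.load("top0.npz")["im"][140:240,100:270];cv2.imwrite("pics/crop2.png",cv2.resize(t,(765,450),interpolation=cv2.INTER_CUBIC)[:,:,::-1])
```

```text
(no output)
```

View pics/crop2.png

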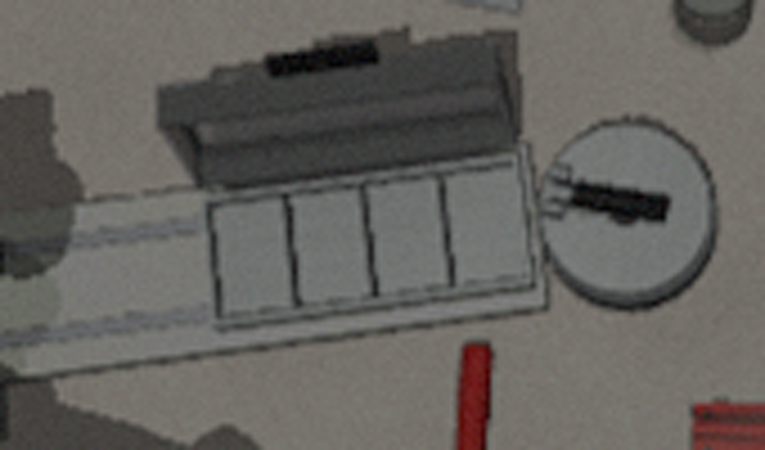

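```bash
cat >> h.py <<'E'
def proj(P,m):
    T=np.linalg.inv(np.array(m["pose"]));K=np.array(m["camera_matrix"])
    C=P@T[:3,:3].T+T[:3,3];x,y=C[:,0]/C[:,2],C[:,1]/C[:,2];s=1+m["k1"]*(x*x+y*y)
    return np.stack([K[0,0]*x*s+K[0,2],K[1,1]*y*s+K[1,2]],1)
def seg(a,b,n=60): return np.linspace(a,b,n)
def stage_model():
    L=[]
    def rect(x,y,z,y0=0):
        for a,b in(((-x,-y),(x,-y)),((x,-y),(x,y)),((x,y),(-x,y)),((-x,y),(-x,-y))):
            L.append(seg((a[0],a[1]+y0,z),(b[0],b[1]+y0,z)))
    rect(.046,.1185,.06)
    for y in(-.06,0,.06): # ribs
        for e in(-.002,.002): L.append(seg((-.046,y+e,.05),(.046,y+e,.05)))
    L.append(seg((-.065,-.125,.03),(-.065,.22,.03)))
    t=np.linspace(0,2*np.pi,200);L.append(np.stack([-.005+.065*np.cos(t),-.2+.065*np.sin(t),0*t+.075],1))
    return np.vstack(L)
def place(M,p):
    c,s=np.cos(p[2]),np.sin(p[2]);return np.stack([p[0]+c*M[:,0]-s*M[:,1],p[1]+s*M[:,0]+c*M[:,1],M[:,2]],1)
def fit_stage(im,m,p0):
    g=cv2.cvtColor(im,cv2.COLOR_RGB2GRAY);e=cv2.Canny(g,40,110)
    D=np.minimum(cv2.distanceTransform(255-e,cv2.DIST_L2,5),8).astype(np.float32);M=stage_model()
    def f(p):
        q=proj(place(M,p),m).astype(np.float32)
        return cv2.remap(D,q[:,:1],q[:,1:],cv2.INTER_LINEAR).ravel()
    best=None
    for dx in(-.015,0,.015):
        for dy in(-.015,0,.015):
            for da in(-.04,0,.04):
                r=least_squares(f,np.array(p0)+[dx,dy,da],loss="soft_l1",x_scale=[.01,.01,.05],diff_step=1e-3)
                if best is None or r.cost<best.cost: best=r
    return best.x,np.abs(best.fun).mean(),place(M,best.x)
E
python3 - <<'E'
from h import *
ims=[]
for n in("top","side"):
    im=np.load(n+"0.npz")["im"];m=eyes.camera_model(n)
    p,r,q=fit_stage(im,m,[.535,.17,.08]);print(n,p,r,np.degrees(p[2]))
    uv=proj(q,m);x0,y0=uv.min(0).astype(int)-8;x1,y1=uv.max(0).astype(int)+8
    c=cv2.resize(im[y0:y1,x0:x1],None,fx=4,fy=4,interpolation=cv2.INTER_CUBIC)
    for a in uv: cv2.circle(c,(int((a[0]-x0+.5)*4),int((a[1]-y0+.5)*4)),0,(0,255,0),-1)
    ims.append(c)
w=max(c.shape[1] for c in ims);o=np.vstack([np.pad(c,((0,0),(0,w-c.shape[1]),(0,0))) for c in ims])
s=min(1,600/o.shape[0],800/o.shape[1]);cv2.imwrite("pics/fit.png",cv2.resize(o,None,fx=s,fy=s,interpolation=cv2.INTER_AREA)[:,:,::-1])
E
```

```text
top [0.52913897 0.17542116 0.123657  ] 0.4892267 7.085024216433031
side [0.52714081 0.17552722 0.12870546] 0.5350561 7.37427973063326
```

View pics/fit.png

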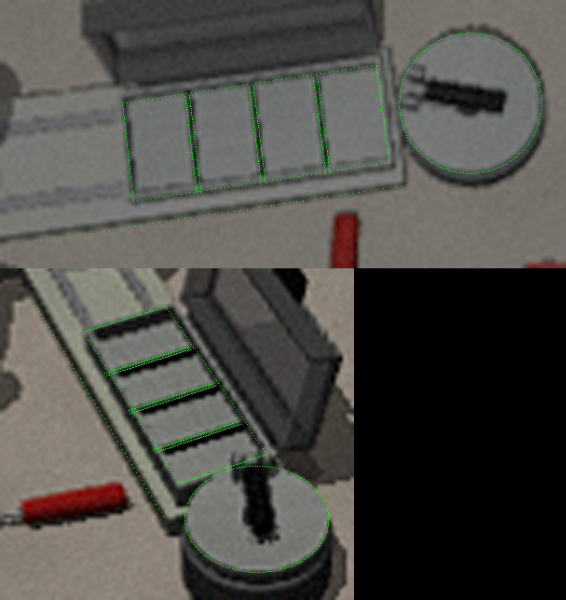

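apply_moves(
  increments=[
    {"x":-0.023,"y":-0.051,"claw":60},
    {"x":-0.023,"y":-0.051,"claw":60},
    {"x":-0.023,"y":-0.051,"claw":60},
    {"x":-0.023,"y":-0.051,"claw":60},
    {"x":-0.023,"y":-0.051,"claw":60},
    {"x":-0.023,"y":-0.051,"claw":60},
    {"x":-0.023,"y":-0.051,"claw":60},
    {"x":-0.023,"y":-0.051,"claw":60},
    {"wz":1,"claw":60},
    {"wz":1,"claw":60},
  ],
)

```text
$.increments[0]: bad value
```

apply_moves(
  increments=[
    {"wz":1,"claw":60},
    {"wz":1,"claw":60},
    {"wz":1,"claw":60},
    {"wz":1,"claw":60},
    {"wz":1,"claw":60},
    {"wz":1,"claw":60},
    {"wz":1,"claw":60},
    {"wz":1,"claw":60},
    {"wz":1,"claw":60},
    {"wz":1,"claw":60},
  ],
)

```text
$.increments[0]: bad value
```

apply_moves(
  increments=[
    {"wz":1,"claw":60},
    {"wz":1,"claw":60},
    {"wz":1,"claw":60},
    {"wz":1,"claw":60},
    {"wz":1,"claw":60},
    {"wz":1,"claw":60},
    {"wz":1,"claw":60},
    {"wz":0.6,"claw":60},
    {"claw":60},
    {"claw":60},
  ],
)

```text
$.increments[0]: bad value
```

```bash
cat >> h.py <<'E'
from scipy.spatial.transform import Rotation as R
def cur():
    o=arm.get_obs();r=R.from_quat(o["eef_rot"]).as_matrix();return np.array(o["tcp_pos"]),r,o
def st():
    p,r,o=cur();print("t",round(o["time_s"],2),"p",p.round(4),"yawY",np.degrees(np.arctan2(r[1,1],r[0,1])).round(2),"zax",r[:,2].round(4),"gap",round(o["finger_gap"],4),"ff",round(o["finger_force"],1),"F",np.round(o["wrist_force"],1),"q",np.round(o["q"],2))
def to(x,y,z,yaw=None,p=None,yaw0=None,n=10):
    "total: translate (at current yaw) as tool units, and wz total units"
    p0,r,o=cur()
    if p is not None: p0=np.array(p)
    a=np.degrees(np.arctan2(r[1,1],r[0,1])) if yaw0 is None else yaw0
    t=np.radians(a);d=np.array([x,y,z])-p0
    u=np.array([-np.sin(t)*d[0]+np.cos(t)*d[1],np.cos(t)*d[0]+np.sin(t)*d[1],-d[2]])/.75
    print(f"xyz total {u.round(4)} /{n}: {(u/n).round(4)}",end=" ")
    if yaw is not None: print("wz total",round(-np.radians((yaw-a+180)%360-180)/.08,2),end="")
    print()
SX,SY,SA=.528,.1755,.126
def S(x,y,z=0):
    c,s=np.cos(SA),np.sin(SA);return np.array([SX+c*x-s*y,SY+s*x+c*y,z])
E
python3 - <<'E'
from h import *
st()
A=pts(["top","side"])
for P in A:
    for c in((.641,-.269),(.526,-.262)): print(bracket(P,c))
to(.641,-.2688,.18,-24.2)
E
```

```text
t 0.1 p [0.2781 0.6149 0.243 ] yawY 65.66 zax [-5.e-04 -1.e-03 -1.e+00] gap 0.0932 ff 0.0 F [-0.5 -0.1  0.7] q [ 1.11  0.12  1.44  0.    1.58 -0.04]
(array([ 0.6425, -0.2678]), 66.1, np.float64(0.0763), 68)
(array([ 0.5284, -0.2607]), 37.7, np.float64(0.0772), 68)
(array([ 0.6398, -0.2697]), 66.3, np.float64(0.0797), 65)
(array([ 0.5247, -0.2636]), 37.7, np.float64(0.0759), 80)
xyz total [-0.9264 -0.8742  0.0843] /10: [-0.0926 -0.0874  0.0084] wz total 19.6
```

```bash
cat >> h.py <<'E'
def rows(wps,claw,p=None,a=None):
    p0,r,o=cur();p=p0 if p is None else np.array(p,float)
    a=np.degrees(np.arctan2(r[1,1],r[0,1])) if a is None else a
    for (x,y,z,yaw,n) in wps:
        d=(np.array([x,y,z])-p)/n
        for i in range(n):
            rem=(yaw-a+180)%360-180
            w=round(float(np.clip(-np.radians(rem)/.08/(n-i),-1,1)),2)
            t=np.radians(a);dd=d
            u=np.array([-np.sin(t)*dd[0]+np.cos(t)*dd[1],np.cos(t)*dd[0]+np.sin(t)*dd[1],-dd[2]])/.75
            print('{"claw":%d,"x":%.3f,"y":%.3f,"z":%.3f,"wx":0,"wy":0,"wz":%g},'%(claw,*u,w))
            a-=np.degrees(w*.08)
        p=np.array([x,y,z]);print('--',p.round(4),round(a,2))
E
python3 - <<'E'
from h import *
rows([(.278,.28,.244,30,10),(.641,-.2688,.18,-24.2,20)],60)
E
```

```text
{"claw":60,"x":-0.018,"y":-0.041,"z":-0.000,"wx":0,"wy":0,"wz":0.78},
{"claw":60,"x":-0.021,"y":-0.039,"z":-0.000,"wx":0,"wy":0,"wz":0.78},
{"claw":60,"x":-0.023,"y":-0.038,"z":-0.000,"wx":0,"wy":0,"wz":0.78},
{"claw":60,"x":-0.026,"y":-0.037,"z":-0.000,"wx":0,"wy":0,"wz":0.78},
{"claw":60,"x":-0.028,"y":-0.035,"z":-0.000,"wx":0,"wy":0,"wz":0.78},
{"claw":60,"x":-0.030,"y":-0.033,"z":-0.000,"wx":0,"wy":0,"wz":0.78},
{"claw":60,"x":-0.032,"y":-0.031,"z":-0.000,"wx":0,"wy":0,"wz":0.78},
{"claw":60,"x":-0.034,"y":-0.029,"z":-0.000,"wx":0,"wy":0,"wz":0.77},
{"claw":60,"x":-0.036,"y":-0.027,"z":-0.000,"wx":0,"wy":0,"wz":0.78},
{"claw":60,"x":-0.037,"y":-0.025,"z":-0.000,"wx":0,"wy":0,"wz":0.77},
-- [0.278 0.28  0.244] 30.0
{"claw":60,"x":-0.044,"y":0.003,"z":0.004,"wx":0,"wy":0,"wz":0.59},
{"claw":60,"x":-0.044,"y":0.005,"z":0.004,"wx":0,"wy":0,"wz":0.59},
{"claw":60,"x":-0.043,"y":0.007,"z":0.004,"wx":0,"wy":0,"wz":0.59},
{"claw":60,"x":-0.043,"y":0.009,"z":0.004,"wx":0,"wy":0,"wz":0.59},
{"claw":60,"x":-0.043,"y":0.011,"z":0.004,"wx":0,"wy":0,"wz":0.59},
{"claw":60,"x":-0.042,"y":0.013,
[... 321 characters left out ...]
":-0.038,"y":0.022,"z":0.004,"wx":0,"wy":0,"wz":0.59},
{"claw":60,"x":-0.037,"y":0.024,"z":0.004,"wx":0,"wy":0,"wz":0.59},
{"claw":60,"x":-0.036,"y":0.026,"z":0.004,"wx":0,"wy":0,"wz":0.59},
{"claw":60,"x":-0.034,"y":0.027,"z":0.004,"wx":0,"wy":0,"wz":0.59},
{"claw":60,"x":-0.033,"y":0.029,"z":0.004,"wx":0,"wy":0,"wz":0.59},
{"claw":60,"x":-0.032,"y":0.030,"z":0.004,"wx":0,"wy":0,"wz":0.59},
{"claw":60,"x":-0.030,"y":0.032,"z":0.004,"wx":0,"wy":0,"wz":0.6},
{"claw":60,"x":-0.028,"y":0.033,"z":0.004,"wx":0,"wy":0,"wz":0.59},
{"claw":60,"x":-0.027,"y":0.035,"z":0.004,"wx":0,"wy":0,"wz":0.6},
{"claw":60,"x":-0.025,"y":0.036,"z":0.004,"wx":0,"wy":0,"wz":0.59},
-- [ 0.641  -0.2688  0.18  ] -24.18
```

apply_moves(
  increments=[
    {"claw":60,"x":-0.018,"y":-0.041,"z":0,"wx":0,"wy":0,"wz":0.78},
    {"claw":60,"x":-0.021,"y":-0.039,"z":0,"wx":0,"wy":0,"wz":0.78},
    {"claw":60,"x":-0.023,"y":-0.038,"z":0,"wx":0,"wy":0,"wz":0.78},
    {"claw":60,"x":-0.026,"y":-0.037,"z":0,"wx":0,"wy":0,"wz":0.78},
    {"claw":60,"x":-0.028,"y":-0.035,"z":0,"wx":0,"wy":0,"wz":0.78},
    {"claw":60,"x":-0.03,"y":-0.033,"z":0,"wx":0,"wy":0,"wz":0.78},
    {"claw":60,"x":-0.032,"y":-0.031,"z":0,"wx":0,"wy":0,"wz":0.78},
    {"claw":60,"x":-0.034,"y":-0.029,"z":0,"wx":0,"wy":0,"wz":0.77},
    {"claw":60,"x":-0.036,"y":-0.027,"z":0,"wx":0,"wy":0,"wz":0.78},
    {"claw":60,"x":-0.037,"y":-0.025,"z":0,"wx":0,"wy":0,"wz":0.77},
  ],
)

```text
time_s: 1.45
tcp_pos: [0.2777, 0.2787, 0.2435]
eef_rot: [0.501, 0.866, -0.0, 0.0]
wrist_force: [0.4, -0.2, -0.6]
finger_gap: 0.0596
finger_force: 0.0
```

apply_moves(
  increments=[
    {"claw":60,"x":-0.044,"y":0.003,"z":0.004,"wx":0,"wy":0,"wz":0.59},
    {"claw":60,"x":-0.044,"y":0.005,"z":0.004,"wx":0,"wy":0,"wz":0.59},
    {"claw":60,"x":-0.043,"y":0.007,"z":0.004,"wx":0,"wy":0,"wz":0.59},
    {"claw":60,"x":-0.043,"y":0.009,"z":0.004,"wx":0,"wy":0,"wz":0.59},
    {"claw":60,"x":-0.043,"y":0.011,"z":0.004,"wx":0,"wy":0,"wz":0.59},
    {"claw":60,"x":-0.042,"y":0.013,"z":0.004,"wx":0,"wy":0,"wz":0.59},
    {"claw":60,"x":-0.041,"y":0.015,"z":0.004,"wx":0,"wy":0,"wz":0.59},
    {"claw":60,"x":-0.041,"y":0.017,"z":0.004,"wx":0,"wy":0,"wz":0.59},
    {"claw":60,"x":-0.04,"y":0.019,"z":0.004,"wx":0,"wy":0,"wz":0.59},
    {"claw":60,"x":-0.039,"y":0.02,"z":0.004,"wx":0,"wy":0,"wz":0.59},
  ],
)

```text
time_s: 2.7
tcp_pos: [0.4614, 0.0037, 0.2135]
eef_rot: [0.689, 0.725, 0.0, 0.0]
wrist_force: [-0.0, 0.6, 1.2]
finger_gap: 0.0603
finger_force: 0.0
```

apply_moves(
  increments=[
    {"claw":60,"x":-0.038,"y":0.022,"z":0.004,"wx":0,"wy":0,"wz":0.59},
    {"claw":60,"x":-0.037,"y":0.024,"z":0.004,"wx":0,"wy":0,"wz":0.59},
    {"claw":60,"x":-0.036,"y":0.026,"z":0.004,"wx":0,"wy":0,"wz":0.59},
    {"claw":60,"x":-0.034,"y":0.027,"z":0.004,"wx":0,"wy":0,"wz":0.59},
    {"claw":60,"x":-0.033,"y":0.029,"z":0.004,"wx":0,"wy":0,"wz":0.59},
    {"claw":60,"x":-0.032,"y":0.03,"z":0.004,"wx":0,"wy":0,"wz":0.59},
    {"claw":60,"x":-0.03,"y":0.032,"z":0.004,"wx":0,"wy":0,"wz":0.6},
    {"claw":60,"x":-0.028,"y":0.033,"z":0.004,"wx":0,"wy":0,"wz":0.59},
    {"claw":60,"x":-0.027,"y":0.035,"z":0.004,"wx":0,"wy":0,"wz":0.6},
    {"claw":60,"x":-0.025,"y":0.036,"z":0.004,"wx":0,"wy":0,"wz":0.59},
  ],
)

```text
time_s: 3.95
tcp_pos: [0.6424, -0.271, 0.1833]
eef_rot: [0.84, 0.543, -0.0, -0.0]
wrist_force: [-0.8, -0.2, 0.7]
finger_gap: 0.0602
finger_force: 0.0
```

Run:
```python
from h import *
st()
A=pts(["top","side"])
for P in A:
    for c in((.641,-.269),(.526,-.262)): print(bracket(P,c))
to(.641,-.2688,.045,-24.0)
```

```text
t 3.95 p [ 0.6424 -0.271   0.1833] yawY -24.27 zax [-3.e-04  1.e-04 -1.e+00] gap 0.0602 ff 0.0 F [-0.8 -0.2  0.7] q [-0.44  0.19  1.46  0.    1.49 -0.01]
None
None
(array([ 0.6391, -0.2711]), 66.2, np.float64(0.0791), 65)
(array([ 0.5259, -0.2627]), 38.0, np.float64(0.0784), 84)
xyz total [ 0.0032 -0.0037  0.183 ] /10: [ 0.0003 -0.0004  0.0183] wz total -0.07
```

apply_moves(
  increments=[
    {"claw":50,"x":0.003,"y":-0.003,"z":0.027,"wx":0,"wy":0,"wz":0},
    {"claw":50,"x":0,"y":0,"z":0.027,"wx":0,"wy":0,"wz":0},
    {"claw":50,"x":0,"y":0,"z":0.027,"wx":0,"wy":0,"wz":0},
    {"claw":50,"x":0,"y":0,"z":0.027,"wx":0,"wy":0,"wz":0},
    {"claw":50,"x":0,"y":0,"z":0.027,"wx":0,"wy":0,"wz":0},
    {"claw":50,"x":0,"y":0,"z":0.027,"wx":0,"wy":0,"wz":0},
    {"claw":50,"x":0,"y":0,"z":0.028,"wx":0,"wy":0,"wz":0},
    {"claw":50,"x":0,"y":0,"z":0,"wx":0,"wy":0,"wz":0},
    {"claw":0,"x":0,"y":0,"z":0,"wx":0,"wy":0,"wz":0},
    {"claw":0,"x":0,"y":0,"z":0,"wx":0,"wy":0,"wz":0},
  ],
)

```text
time_s: 5.3
tcp_pos: [0.6413, -0.2673, 0.0422]
eef_rot: [0.84, 0.543, 0.0, 0.001]
wrist_force: [-0.9, 0.3, -0.6]
finger_gap: 0.035
finger_force: 0.0
```

apply_moves(
  increments=[
    {"claw":0,"x":0,"y":0,"z":0,"wx":0,"wy":0,"wz":0},
    {"claw":0,"x":0,"y":0,"z":0,"wx":0,"wy":0,"wz":0},
    {"claw":0,"x":0,"y":0,"z":0,"wx":0,"wy":0,"wz":0},
    {"claw":0,"x":0,"y":0,"z":0,"wx":0,"wy":0,"wz":0},
    {"claw":0,"x":0,"y":0,"z":-0.01,"wx":0,"wy":0,"wz":0},
    {"claw":0,"x":0,"y":0,"z":-0.04,"wx":0,"wy":0,"wz":0},
    {"claw":0,"x":0,"y":0,"z":-0.04,"wx":0,"wy":0,"wz":0},
    {"claw":0,"x":0,"y":0,"z":-0.04,"wx":0,"wy":0,"wz":0},
    {"claw":0,"x":0,"y":0,"z":-0.04,"wx":0,"wy":0,"wz":0},
    {"claw":0,"x":0,"y":0,"z":-0.04,"wx":0,"wy":0,"wz":0},
  ],
)

```text
time_s: 6.55
tcp_pos: [0.6406, -0.267, 0.1999]
eef_rot: [0.84, 0.543, -0.0, -0.0]
wrist_force: [0.7, -0.2, -2.0]
finger_gap: 0.01
finger_force: 30.0
```

Run:
```python
from h import *
st()
b=S(0,-.09)
im,d,m=snap("side");print(bracket(cloud(d,m).reshape(-1,3),(.641,-.269),.08,.15))
rows([(b[0],b[1],.20,-82.8,20)],0)
```

```text
t 6.55 p [ 0.6406 -0.267   0.1999] yawY -24.18 zax [-2.e-04  1.e-04 -1.e+00] gap 0.01 ff 30.0 F [ 0.7 -0.2 -2. ] q [-0.43  0.17  1.45 -0.    1.52 -0.01]
(array([ 0.6371, -0.2748]), 63.7, np.float64(0.072), 90)
{"claw":0,"x":0.019,"y":-0.016,"z":0.000,"wx":0,"wy":0,"wz":0.64},
{"claw":0,"x":0.018,"y":-0.017,"z":0.000,"wx":0,"wy":0,"wz":0.64},
{"claw":0,"x":0.017,"y":-0.018,"z":0.000,"wx":0,"wy":0,"wz":0.64},
{"claw":0,"x":0.016,"y":-0.019,"z":0.000,"wx":0,"wy":0,"wz":0.64},
{"claw":0,"x":0.015,"y":-0.019,"z":0.000,"wx":0,"wy":0,"wz":0.64},
{"claw":0,"x":0.014,"y":-0.020,"z":0.000,"wx":0,"wy":0,"wz":0.64},
{"claw":0,"x":0.013,"y":-0.021,"z":0.000,"wx":0,"wy":0,"wz":0.64},
{"claw":0,"x":0.012,"y":-0.021,"z":0.000,"wx":0,"wy":0,"wz":0.64},
{"claw":0,"x":0.011,"y":-0.022,"z":0.000,"wx":0,"wy":0,"wz":0.64},
{"claw":0,"x":0.010,"y":-0.023,"z":0.000,"wx":0,"wy":0,"wz":0.64},
{"claw":0,"x":0.009,"y":-0.023,"z":0.000,"wx":0,"wy":0,"wz":0.64},
{"claw":0,"x":0.007,"y":-0.023,"z":0.000,"wx":0,"wy":0,"wz":0.64},
{"claw":0,"x":0.006,"y":-0.024,"z":0.000,"wx":0,"wy":0,"wz":0.64},
{"claw":0,"x":0.005,"y":-0.024,"z":0.000,"wx":0,"wy":0,"wz":0.64},
{"claw":0,"x":0.004,"y":-0.024,"z":0.000,"wx":0,"wy":0,"wz":0.64},
{"claw":0,"x":0.002,"y":-0.024,"z":0.000,"wx":0,"wy":0,"wz":0.64},
{"claw":0,"x":0.001,"y":-0.025,"z":0.000,"wx":0,"wy":0,"wz":0.64},
{"claw":0,"x":-0.000,"y":-0.025,"z":0.000,"wx":0,"wy":0,"wz":0.64},
{"claw":0,"x":-0.001,"y":-0.025,"z":0.000,"wx":0,"wy":0,"wz":0.63},
{"claw":0,"x":-0.003,"y":-0.024,"z":0.000,"wx":0,"wy":0,"wz":0.64},
-- [0.5393 0.0862 0.2   ] -82.8
```

apply_moves(
  increments=[
    {"claw":0,"x":0.019,"y":-0.016,"z":0,"wx":0,"wy":0,"wz":0.64},
    {"claw":0,"x":0.018,"y":-0.017,"z":0,"wx":0,"wy":0,"wz":0.64},
    {"claw":0,"x":0.017,"y":-0.018,"z":0,"wx":0,"wy":0,"wz":0.64},
    {"claw":0,"x":0.016,"y":-0.019,"z":0,"wx":0,"wy":0,"wz":0.64},
    {"claw":0,"x":0.015,"y":-0.019,"z":0,"wx":0,"wy":0,"wz":0.64},
    {"claw":0,"x":0.014,"y":-0.02,"z":0,"wx":0,"wy":0,"wz":0.64},
    {"claw":0,"x":0.013,"y":-0.021,"z":0,"wx":0,"wy":0,"wz":0.64},
    {"claw":0,"x":0.012,"y":-0.021,"z":0,"wx":0,"wy":0,"wz":0.64},
    {"claw":0,"x":0.011,"y":-0.022,"z":0,"wx":0,"wy":0,"wz":0.64},
    {"claw":0,"x":0.01,"y":-0.023,"z":0,"wx":0,"wy":0,"wz":0.64},
  ],
)

```text
time_s: 7.85
tcp_pos: [0.5891, -0.089, 0.1985]
eef_rot: [0.95, 0.312, -0.0, -0.0]
wrist_force: [-1.0, 0.1, -2.1]
finger_gap: 0.0097
finger_force: 30.0
```

apply_moves(
  increments=[
    {"claw":0,"x":0.009,"y":-0.023,"z":0,"wx":0,"wy":0,"wz":0.64},
    {"claw":0,"x":0.007,"y":-0.023,"z":0,"wx":0,"wy":0,"wz":0.64},
    {"claw":0,"x":0.006,"y":-0.024,"z":0,"wx":0,"wy":0,"wz":0.64},
    {"claw":0,"x":0.005,"y":-0.024,"z":0,"wx":0,"wy":0,"wz":0.64},
    {"claw":0,"x":0.004,"y":-0.024,"z":0,"wx":0,"wy":0,"wz":0.64},
    {"claw":0,"x":0.002,"y":-0.024,"z":0,"wx":0,"wy":0,"wz":0.64},
    {"claw":0,"x":0.001,"y":-0.025,"z":0,"wx":0,"wy":0,"wz":0.64},
    {"claw":0,"x":0,"y":-0.025,"z":0,"wx":0,"wy":0,"wz":0.64},
    {"claw":0,"x":-0.001,"y":-0.025,"z":0,"wx":0,"wy":0,"wz":0.63},
    {"claw":0,"x":-0.003,"y":-0.024,"z":0,"wx":0,"wy":0,"wz":0.64},
  ],
)

```text
time_s: 9.1
tcp_pos: [0.5378, 0.0879, 0.1984]
eef_rot: [0.998, 0.062, -0.0, 0.0]
wrist_force: [-0.0, 1.2, -1.7]
finger_gap: 0.0097
finger_force: 30.0
```

Run:
```python
from h import *
st()
b=S(0,-.09)
im,d,m=snap("side");print(bracket(cloud(d,m).reshape(-1,3),b,.07,.155),b)
im,d,m=snap("top");print(bracket(cloud(d,m).reshape(-1,3),b,.07,.155))
to(b[0],b[1],.085,-82.8)
```

```text
t 9.1 p [0.5378 0.0879 0.1984] yawY -82.9 zax [-3.e-04 -0.e+00 -1.e+00] gap 0.0097 ff 30.0 F [-0.   1.2 -1.7] q [ 0.12 -0.15  1.78  0.    1.51  1.56]
(array([0.5174, 0.0836]), 173.6, np.float64(0.0458), 58) [0.53931002 0.08621348 0.        ]
(array([0.5104, 0.0877]), 14.1, np.float64(0.0234), 19)
xyz total [0.0018 0.0032 0.1515] /10: [0.0002 0.0003 0.0151] wz total 0.01
```

apply_moves(
  increments=[
    {"claw":0,"x":0.004,"y":0.002,"z":0.02,"wx":0,"wy":0,"wz":0},
    {"claw":0,"x":0.003,"y":0.001,"z":0.02,"wx":0,"wy":0,"wz":0},
    {"claw":0,"x":0,"y":0,"z":0.02,"wx":0,"wy":0,"wz":0},
    {"claw":0,"x":0,"y":0,"z":0.02,"wx":0,"wy":0,"wz":0},
    {"claw":0,"x":0,"y":0,"z":0.02,"wx":0,"wy":0,"wz":0},
    {"claw":0,"x":0,"y":0,"z":0.02,"wx":0,"wy":0,"wz":0},
    {"claw":0,"x":0,"y":0,"z":0.015,"wx":0,"wy":0,"wz":0},
    {"claw":0,"x":0,"y":0,"z":0.011,"wx":0,"wy":0,"wz":0},
    {"claw":0,"x":0,"y":0,"z":0.005,"wx":0,"wy":0,"wz":0},
    {"claw":0,"x":0,"y":0,"z":0,"wx":0,"wy":0,"wz":0},
  ],
)

```text
time_s: 10.45
tcp_pos: [0.5437, 0.0858, 0.0855]
eef_rot: [0.998, 0.063, 0.0, -0.0]
wrist_force: [0.2, 0.8, -1.8]
finger_gap: 0.0098
finger_force: 30.0
```

Run:
```python
from h import *
st()
im,d,m=snap("side");save("s2.png",im[90:200,180:320],4)
```

```text
t 10.45 p [0.5437 0.0858 0.0855] yawY -82.8 zax [ 1.e-04  0.e+00 -1.e+00] gap 0.0098 ff 30.0 F [ 0.2  0.8 -1.8] q [ 0.11 -0.07  1.89  0.    1.32  1.56]
```

View pics/s2.png

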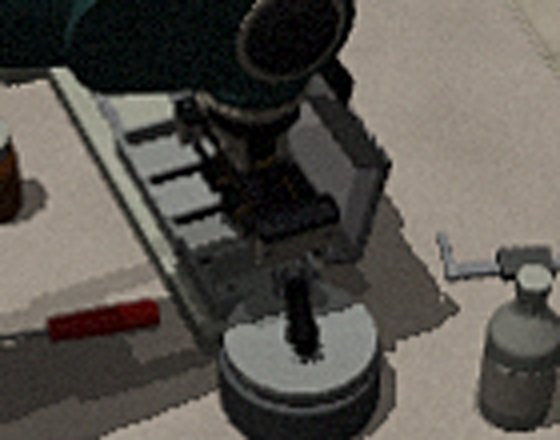

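apply_moves(
  increments=[
    {"claw":0,"x":0,"y":0,"z":0.002,"wx":0,"wy":0,"wz":0},
    {"claw":0,"x":0,"y":0,"z":0.0015,"wx":0,"wy":0,"wz":0},
    {"claw":18,"x":0,"y":0,"z":0,"wx":0,"wy":0,"wz":0},
    {"claw":18,"x":0,"y":0,"z":0,"wx":0,"wy":0,"wz":0},
    {"claw":18,"x":0,"y":0,"z":0,"wx":0,"wy":0,"wz":0},
    {"claw":18,"x":0,"y":0,"z":0,"wx":0,"wy":0,"wz":0},
    {"claw":18,"x":0,"y":0,"z":-0.02,"wx":0,"wy":0,"wz":0},
    {"claw":18,"x":0,"y":0,"z":-0.03,"wx":0,"wy":0,"wz":0},
    {"claw":18,"x":0,"y":0,"z":-0.06,"wx":0,"wy":0,"wz":0},
    {"claw":18,"x":0,"y":0,"z":-0.06,"wx":0,"wy":0,"wz":0},
  ],
)

```text
time_s: 11.75
tcp_pos: [0.5435, 0.0857, 0.2127]
eef_rot: [0.998, 0.063, 0.0, -0.0]
wrist_force: [-1.0, -0.4, -0.5]
finger_gap: 0.0179
finger_force: 0.0
```

Run:
```python
from h import *
st()
im,d,m=snap("side");W=cloud(d,m);print(bracket(W.reshape(-1,3),(.526,-.262)))
rows([(.526,-.262,.17,-51.8,15)],45)
```

```text
t 11.75 p [0.5435 0.0857 0.2127] yawY -82.8 zax [ 6.e-04  0.e+00 -1.e+00] gap 0.0179 ff 0.0 F [-1.  -0.4 -0.5] q [ 0.11 -0.15  1.75 -0.    1.54  1.56]
(array([ 0.5251, -0.2631]), 37.8, np.float64(0.0788), 79)
{"claw":45,"x":-0.006,"y":0.030,"z":0.004,"wx":0,"wy":0,"wz":-0.45},
{"claw":45,"x":-0.007,"y":0.030,"z":0.004,"wx":0,"wy":0,"wz":-0.45},
{"claw":45,"x":-0.008,"y":0.030,"z":0.004,"wx":0,"wy":0,"wz":-0.45},
{"claw":45,"x":-0.009,"y":0.030,"z":0.004,"wx":0,"wy":0,"wz":-0.45},
{"claw":45,"x":-0.010,"y":0.029,"z":0.004,"wx":0,"wy":0,"wz":-0.45},
{"claw":45,"x":-0.011,"y":0.029,"z":0.004,"wx":0,"wy":0,"wz":-0.45},
{"claw":45,"x":-0.012,"y":0.029,"z":0.004,"wx":0,"wy":0,"wz":-0.45},
{"claw":45,"x":-0.013,"y":0.028,"z":0.004,"wx":0,"wy":0,"wz":-0.45},
{"claw":45,"x":-0.014,"y":0.028,"z":0.004,"wx":0,"wy":0,"wz":-0.45},
{"claw":45,"x":-0.015,"y":0.027,"z":0.004,"wx":0,"wy":0,"wz":-0.45},
{"claw":45,"x":-0.016,"y":0.027,"z":0.004,"wx":0,"wy":0,"wz":-0.45},
{"claw":45,"x":-0.017,"y":0.026,"z":0.004,"wx":0,"wy":0,"wz":-0.45},
{"claw":45,"x":-0.018,"y":0.025,"z":0.004,"wx":0,"wy":0,"wz":-0.45},
{"claw":45,"x":-0.019,"y":0.025,"z":0.004,"wx":0,"wy":0,"wz":-0.46},
{"claw":45,"x":-0.020,"y":0.024,"z":0.004,"wx":0,"wy":0,"wz":-0.45},
-- [ 0.526 -0.262  0.17 ] -51.82
```

apply_moves(
  increments=[
    {"claw":45,"x":-0.006,"y":0.03,"z":0.004,"wx":0,"wy":0,"wz":-0.45},
    {"claw":45,"x":-0.007,"y":0.03,"z":0.004,"wx":0,"wy":0,"wz":-0.45},
    {"claw":45,"x":-0.008,"y":0.03,"z":0.004,"wx":0,"wy":0,"wz":-0.45},
    {"claw":45,"x":-0.009,"y":0.03,"z":0.004,"wx":0,"wy":0,"wz":-0.45},
    {"claw":45,"x":-0.01,"y":0.029,"z":0.004,"wx":0,"wy":0,"wz":-0.45},
    {"claw":45,"x":-0.011,"y":0.029,"z":0.004,"wx":0,"wy":0,"wz":-0.45},
    {"claw":45,"x":-0.012,"y":0.029,"z":0.004,"wx":0,"wy":0,"wz":-0.45},
    {"claw":45,"x":-0.013,"y":0.028,"z":0.004,"wx":0,"wy":0,"wz":-0.45},
    {"claw":45,"x":-0.014,"y":0.028,"z":0.004,"wx":0,"wy":0,"wz":-0.45},
    {"claw":45,"x":-0.015,"y":0.027,"z":0.004,"wx":0,"wy":0,"wz":-0.45},
  ],
)

```text
time_s: 13.05
tcp_pos: [0.5298, -0.1471, 0.1812]
eef_rot: [0.971, 0.241, 0.0, 0.0]
wrist_force: [0.3, -0.2, -0.1]
finger_gap: 0.0448
finger_force: 0.0
```

apply_moves(
  increments=[
    {"claw":45,"x":-0.016,"y":0.027,"z":0.004,"wx":0,"wy":0,"wz":-0.45},
    {"claw":45,"x":-0.017,"y":0.026,"z":0.004,"wx":0,"wy":0,"wz":-0.45},
    {"claw":45,"x":-0.018,"y":0.025,"z":0.004,"wx":0,"wy":0,"wz":-0.45},
    {"claw":45,"x":-0.019,"y":0.025,"z":0.004,"wx":0,"wy":0,"wz":-0.46},
    {"claw":45,"x":-0.02,"y":0.024,"z":0.004,"wx":0,"wy":0,"wz":-0.45},
    {"claw":45,"x":0,"y":0,"z":0,"wx":0,"wy":0,"wz":0},
    {"claw":45,"x":0,"y":0,"z":0,"wx":0,"wy":0,"wz":0},
    {"claw":45,"x":0,"y":0,"z":0,"wx":0,"wy":0,"wz":0},
    {"claw":45,"x":0,"y":0,"z":0,"wx":0,"wy":0,"wz":0},
    {"claw":45,"x":0,"y":0,"z":0,"wx":0,"wy":0,"wz":0},
  ],
)

```text
time_s: 14.3
tcp_pos: [0.523, -0.2627, 0.1654]
eef_rot: [0.945, 0.327, 0.0, 0.0]
wrist_force: [0.1, 0.2, -0.2]
finger_gap: 0.0452
finger_force: 0.0
```

Run:
```python
from h import *
st()
im,d,m=snap("side");W=cloud(d,m).reshape(-1,3);print(bracket(W,(.526,-.262)))
b=S(0,-.09);print('placed',bracket(W,b,.06,.04),b,np.degrees(SA))
im,d,m=snap("top");W=cloud(d,m).reshape(-1,3);print('placed top',bracket(W,b,.06,.04))
to(.5258,-.2626,.042,-52.1)
```

```text
t 14.3 p [ 0.523  -0.2627  0.1654] yawY -51.8 zax [ 1.e-04 -1.e-04 -1.e+00] gap 0.0452 ff 0.0 F [ 0.1  0.2 -0.2] q [-0.51 -0.05  1.74  0.    1.45  0.4 ]
(array([ 0.5253, -0.2631]), 38.0, np.float64(0.0804), 77)
placed None [0.53931002 0.08621348 0.        ] 7.219268218648373
placed top (array([0.5403, 0.0734]), 48.9, np.float64(0.0831), 89)
xyz total [0.0032 0.0021 0.1644] /10: [0.0003 0.0002 0.0164] wz total 0.06
```

apply_moves(
  increments=[
    {"claw":45,"x":0.003,"y":0.002,"z":0.025,"wx":0,"wy":0,"wz":0},
    {"claw":45,"x":0,"y":0,"z":0.025,"wx":0,"wy":0,"wz":0},
    {"claw":45,"x":0,"y":0,"z":0.025,"wx":0,"wy":0,"wz":0},
    {"claw":45,"x":0,"y":0,"z":0.025,"wx":0,"wy":0,"wz":0},
    {"claw":45,"x":0,"y":0,"z":0.025,"wx":0,"wy":0,"wz":0},
    {"claw":45,"x":0,"y":0,"z":0.025,"wx":0,"wy":0,"wz":0},
    {"claw":45,"x":0,"y":0,"z":0.014,"wx":0,"wy":0,"wz":0},
    {"claw":45,"x":0,"y":0,"z":0,"wx":0,"wy":0,"wz":0},
    {"claw":0,"x":0,"y":0,"z":0,"wx":0,"wy":0,"wz":0},
    {"claw":0,"x":0,"y":0,"z":0,"wx":0,"wy":0,"wz":0},
  ],
)

```text
time_s: 15.65
tcp_pos: [0.526, -0.263, 0.043]
eef_rot: [0.945, 0.327, 0.0, 0.0]
wrist_force: [-0.7, -0.1, -0.6]
finger_gap: 0.0299
finger_force: 0.0
```

apply_moves(
  increments=[
    {"claw":0,"x":0,"y":0,"z":0,"wx":0,"wy":0,"wz":0},
    {"claw":0,"x":0,"y":0,"z":0,"wx":0,"wy":0,"wz":0},
    {"claw":0,"x":0,"y":0,"z":0,"wx":0,"wy":0,"wz":0},
    {"claw":0,"x":0,"y":0,"z":0,"wx":0,"wy":0,"wz":0},
    {"claw":0,"x":0,"y":0,"z":-0.01,"wx":0,"wy":0,"wz":0},
    {"claw":0,"x":0,"y":0,"z":-0.04,"wx":0,"wy":0,"wz":0},
    {"claw":0,"x":0,"y":0,"z":-0.04,"wx":0,"wy":0,"wz":0},
    {"claw":0,"x":0,"y":0,"z":-0.04,"wx":0,"wy":0,"wz":0},
    {"claw":0,"x":0,"y":0,"z":-0.04,"wx":0,"wy":0,"wz":0},
    {"claw":0,"x":0,"y":0,"z":-0.04,"wx":0,"wy":0,"wz":0},
  ],
)

```text
time_s: 16.9
tcp_pos: [0.5255, -0.2627, 0.201]
eef_rot: [0.945, 0.327, -0.0, -0.0]
wrist_force: [0.6, 0.7, -2.3]
finger_gap: 0.0095
finger_force: 30.0
```

Run:
```python
from h import *
st()
b=S(0,-.09)
for n in("side","top"):
    im,d,m=snap(n);W=cloud(d,m).reshape(-1,3);print('placed',n,bracket(W,b,.042,.04))
    if n=="top": save("t3.png",im[130:245,90:270],4.4)
b=S(0,.03)
rows([(b[0],b[1],.20,-82.8,20)],0)
```

```text
t 16.9 p [ 0.5255 -0.2627  0.201 ] yawY -51.82 zax [-1.e-04  0.e+00 -1.e+00] gap 0.0095 ff 30.0 F [ 0.6  0.7 -2.3] q [-0.51 -0.06  1.69 -0.    1.51  0.4 ]
placed side None
placed top (array([0.5411, 0.0861]), 7.6, np.float64(0.0761), 70)
{"claw":0,"x":0.019,"y":-0.025,"z":0.000,"wx":0,"wy":0,"wz":0.34},
{"claw":0,"x":0.019,"y":-0.025,"z":0.000,"wx":0,"wy":0,"wz":0.34},
{"claw":0,"x":0.018,"y":-0.026,"z":0.000,"wx":0,"wy":0,"wz":0.34},
{"claw":0,"x":0.017,"y":-0.026,"z":0.000,"wx":0,"wy":0,"wz":0.34},
{"claw":0,"x":0.016,"y":-0.027,"z":0.000,"wx":0,"wy":0,"wz":0.34},
{"claw":0,"x":0.016,"y":-0.027,"z":0.000,"wx":0,"wy":0,"wz":0.34},
{"claw":0,"x":0.015,"y":-0.027,"z":0.000,"wx":0,"wy":0,"wz":0.34},
{"claw":0,"x":0.014,"y":-0.028,"z":0.000,"wx":0,"wy":0,"wz":0.34},
{"claw":0,"x":0.013,"y":-0.028,"z":0.000,"wx":0,"wy":0,"wz":0.34},
{"claw":0,"x":0.013,"y":-0.029,"z":0.000,"wx":0,"wy":0,"wz":0.34},
{"claw":0,"x":0.012,"y":-0.029,"z":0.000,"wx":0,"wy":0,"wz":0.34},
{"claw":0,"x":0.011,"y":-0.029,"z":0.000,"wx":0,"wy":0,"wz":0.34},
{"claw":0,"x":0.010,"y":-0.029,"z":0.000,"wx":0,"wy":0,"wz":0.33},
{"claw":0,"x":0.009,"y":-0.030,"z":0.000,"wx":0,"wy":0,"wz":0.34},
{"claw":0,"x":0.009,"y":-0.030,"z":0.000,"wx":0,"wy":0,"wz":0.33},
{"claw":0,"x":0.008,"y":-0.030,"z":0.000,"wx":0,"wy":0,"wz":0.34},
{"claw":0,"x":0.007,"y":-0.030,"z":0.000,"wx":0,"wy":0,"wz":0.33},
{"claw":0,"x":0.006,"y":-0.031,"z":0.000,"wx":0,"wy":0,"wz":0.34},
{"claw":0,"x":0.005,"y":-0.031,"z":0.000,"wx":0,"wy":0,"wz":0.33},
{"claw":0,"x":0.005,"y":-0.031,"z":0.000,"wx":0,"wy":0,"wz":0.34},
-- [0.5242 0.2053 0.2   ] -82.8
```

View pics/t3.png

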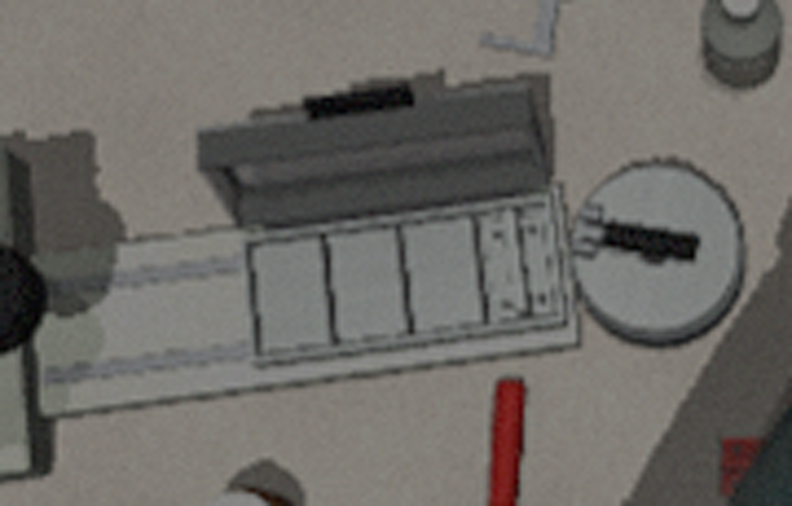

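apply_moves(
  increments=[
    {"claw":0,"x":0.019,"y":-0.025,"z":0,"wx":0,"wy":0,"wz":0.34},
    {"claw":0,"x":0.019,"y":-0.025,"z":0,"wx":0,"wy":0,"wz":0.34},
    {"claw":0,"x":0.018,"y":-0.026,"z":0,"wx":0,"wy":0,"wz":0.34},
    {"claw":0,"x":0.017,"y":-0.026,"z":0,"wx":0,"wy":0,"wz":0.34},
    {"claw":0,"x":0.016,"y":-0.027,"z":0,"wx":0,"wy":0,"wz":0.34},
    {"claw":0,"x":0.016,"y":-0.027,"z":0,"wx":0,"wy":0,"wz":0.34},
    {"claw":0,"x":0.015,"y":-0.027,"z":0,"wx":0,"wy":0,"wz":0.34},
    {"claw":0,"x":0.014,"y":-0.028,"z":0,"wx":0,"wy":0,"wz":0.34},
    {"claw":0,"x":0.013,"y":-0.028,"z":0,"wx":0,"wy":0,"wz":0.34},
    {"claw":0,"x":0.013,"y":-0.029,"z":0,"wx":0,"wy":0,"wz":0.34},
  ],
)

```text
time_s: 18.25
tcp_pos: [0.5239, -0.0272, 0.1986]
eef_rot: [0.981, 0.195, -0.001, -0.0]
wrist_force: [-0.0, -0.1, -2.8]
finger_gap: 0.0099
finger_force: 30.0
```

apply_moves(
  increments=[
    {"claw":0,"x":0.012,"y":-0.029,"z":0,"wx":0,"wy":0,"wz":0.34},
    {"claw":0,"x":0.011,"y":-0.029,"z":0,"wx":0,"wy":0,"wz":0.34},
    {"claw":0,"x":0.01,"y":-0.029,"z":0,"wx":0,"wy":0,"wz":0.33},
    {"claw":0,"x":0.009,"y":-0.03,"z":0,"wx":0,"wy":0,"wz":0.34},
    {"claw":0,"x":0.009,"y":-0.03,"z":0,"wx":0,"wy":0,"wz":0.33},
    {"claw":0,"x":0.008,"y":-0.03,"z":0,"wx":0,"wy":0,"wz":0.34},
    {"claw":0,"x":0.007,"y":-0.03,"z":0,"wx":0,"wy":0,"wz":0.33},
    {"claw":0,"x":0.006,"y":-0.031,"z":0,"wx":0,"wy":0,"wz":0.34},
    {"claw":0,"x":0.005,"y":-0.031,"z":0,"wx":0,"wy":0,"wz":0.33},
    {"claw":0,"x":0.005,"y":-0.031,"z":0,"wx":0,"wy":0,"wz":0.34},
  ],
)

```text
time_s: 19.5
tcp_pos: [0.5224, 0.2067, 0.1986]
eef_rot: [0.998, 0.062, -0.001, 0.0]
wrist_force: [0.2, -0.2, -2.4]
finger_gap: 0.0099
finger_force: 30.0
```

Run:
```python
from h import *
st();b=S(0,.03)
im,d,m=snap("side");P=cloud(d,m).reshape(-1,3)
Q=P[(np.hypot(P[:,0]-b[0],P[:,1]-b[1])<.07)&(P[:,2]>.152)&(P[:,2]<.205)]
c,s=np.cos(SA),np.sin(SA);q=Q[:,:2]-[SX,SY];l=np.stack([c*q[:,0]+s*q[:,1],-s*q[:,0]+c*q[:,1]],1);print(np.percentile(l[:,0],[1,3,99]))
to(b[0],b[1],.085,-82.8)
```

```text
t 19.5 p [0.5224 0.2067 0.1986] yawY -82.85 zax [-1.2e-03 -5.0e-04 -1.0e+00] gap 0.0099 ff 30.0 F [ 0.2 -0.2 -2.4] q [ 0.33 -0.12  1.75 -0.    1.51  1.78]
[-0.04375427 -0.0423773   0.03553432]
xyz total [0.002  0.0048 0.1513] /10: [0.0002 0.0005 0.0151] wz total -0.02
```

apply_moves(
  increments=[
    {"claw":0,"x":0.002,"y":0.002,"z":0.02,"wx":0,"wy":0,"wz":0},
    {"claw":0,"x":0.001,"y":0.001,"z":0.02,"wx":0,"wy":0,"wz":0},
    {"claw":0,"x":0,"y":0,"z":0.02,"wx":0,"wy":0,"wz":0},
    {"claw":0,"x":0,"y":0,"z":0.02,"wx":0,"wy":0,"wz":0},
    {"claw":0,"x":0,"y":0,"z":0.02,"wx":0,"wy":0,"wz":0},
    {"claw":0,"x":0,"y":0,"z":0.02,"wx":0,"wy":0,"wz":0},
    {"claw":0,"x":0,"y":0,"z":0.015,"wx":0,"wy":0,"wz":0},
    {"claw":0,"x":0,"y":0,"z":0.011,"wx":0,"wy":0,"wz":0},
    {"claw":0,"x":0,"y":0,"z":0.005,"wx":0,"wy":0,"wz":0},
    {"claw":0,"x":0,"y":0,"z":0,"wx":0,"wy":0,"wz":0},
  ],
)

```text
time_s: 20.8
tcp_pos: [0.5254, 0.204, 0.0865]
eef_rot: [0.998, 0.063, 0.0, 0.0]
wrist_force: [0.4, -0.8, -0.8]
finger_gap: 0.0097
finger_force: 30.0
```

Run:
```python
from h import *
st();eyes.camera("side");st();b=S(0,.03);print(b)
```

```text
t 20.8 p [0.5254 0.204  0.0865] yawY -82.81 zax [ 0. -0. -1.] gap 0.0097 ff 30.0 F [ 0.4 -0.8 -0.8] q [ 0.33 -0.04  1.86 -0.    1.32  1.77]
t 20.85 p [0.5255 0.2041 0.0868] yawY -82.8 zax [ 4.e-04  1.e-04 -1.e+00] gap 0.0097 ff 30.0 F [-0.2  0.3 -1.9] q [ 0.33 -0.04  1.86  0.    1.32  1.77]
[0.52422999 0.20526217 0.        ]
```

apply_moves(
  increments=[
    {"claw":0,"x":0,"y":0,"z":0.003,"wx":0,"wy":0,"wz":0},
    {"claw":0,"x":0,"y":0,"z":0.0015,"wx":0,"wy":0,"wz":0},
    {"claw":19,"x":0,"y":0,"z":0,"wx":0,"wy":0,"wz":0},
    {"claw":19,"x":0,"y":0,"z":0,"wx":0,"wy":0,"wz":0},
    {"claw":19,"x":0,"y":0,"z":0,"wx":0,"wy":0,"wz":0},
    {"claw":19,"x":0,"y":0,"z":0,"wx":0,"wy":0,"wz":0},
    {"claw":19,"x":0,"y":0,"z":-0.02,"wx":0,"wy":0,"wz":0},
    {"claw":19,"x":0,"y":0,"z":-0.03,"wx":0,"wy":0,"wz":0},
    {"claw":19,"x":0,"y":0,"z":-0.06,"wx":0,"wy":0,"wz":0},
    {"claw":19,"x":0,"y":0,"z":-0.08,"wx":0,"wy":0,"wz":0},
  ],
)

```text
time_s: 22.1
tcp_pos: [0.5248, 0.2038, 0.2272]
eef_rot: [0.998, 0.063, -0.001, 0.0]
wrist_force: [0.8, 1.0, 0.8]
finger_gap: 0.0186
finger_force: 0.0
```

Run:
```python
from h import *
st()
for n in("side","top"):
    im,d,m=snap(n);W=cloud(d,m);P=W.reshape(-1,3)
    for y in(-.09,.03): print(n,bracket(P,S(0,y),.042,.04),S(0,y)[:2].round(4))
    # hood points in stage frame
    g=P[~np.isnan(P[:,0])];c,s=np.cos(SA),np.sin(SA);q=g[:,:2]-[SX,SY]
    l=np.stack([c*q[:,0]+s*q[:,1],-s*q[:,0]+c*q[:,1],g[:,2]],1)
    k=im.reshape(-1,3)[~np.isnan(P[:,0])].max(1)
    L=l[(l[:,0]>.05)&(l[:,0]<.2)&(abs(l[:,1])<.05)&(l[:,2]>.12)&(k<45)];print('lip dark',len(L),np.percentile(L,[3,50,97],0).round(3).tolist() if len(L) else '')
    for z0 in np.arange(.07,.23,.02):
        L=l[(l[:,0]>.04)&(l[:,0]<.25)&(abs(l[:,1])<.035)&(abs(l[:,2]-z0)<.01)]
        if len(L): print(n,z0.round(2),len(L),np.percentile(L[:,0],[2,50,98]).round(3))
```

```text
t 22.1 p [0.5248 0.2038 0.2272] yawY -82.8 zax [-1.2e-03 -4.0e-04 -1.0e+00] gap 0.0186 ff 0.0 F [0.8 1.  0.8] q [ 0.33 -0.12  1.71 -0.    1.56  1.77]
side (array([0.5401, 0.0846]), 6.4, np.float64(0.0779), 64) [0.5393 0.0862]
side (array([0.5258, 0.2041]), 7.2, np.float64(0.0784), 61) [0.5242 0.2053]
lip dark 296 [[0.051, -0.046, 0.162], [0.102, -0.018, 0.171], [0.119, 0.042, 0.527]]
side 0.07 149 [0.05  0.076 0.097]
side 0.09 49 [0.091 0.098 0.102]
side 0.11 52 [0.098 0.102 0.106]
side 0.13 15 [0.101 0.104 0.107]
side 0.15 1 [0.111 0.111 0.111]
side 0.17 127 [0.084 0.102 0.116]
side 0.19 48 [0.112 0.117 0.123]
top (array([0.5421, 0.0861]), 6.8, np.float64(0.0745), 65) [0.5393 0.0862]
top None [0.5242 0.2053]
lip dark 169 [[0.053, -0.045, 0.163], [0.11, -0.021, 0.172], [0.123, 0.003, 0.544]]
top 0.07 43 [0.056 0.076 0.099]
top 0.09 23 [0.098 0.101 0.104]
top 0.11 9 [0.099 0.102 0.104]
top 0.17 118 [0.088 0.105 0.118]
top 0.19 36 [0.115 0.12  0.125]
```

Run:
```python
from h import *
a=S(0,0);b=S(.178,0)
rows([(a[0],a[1],.275,-82.8,2),(b[0],b[1],.275,-82.8,4),(b[0],b[1],.199,-82.8,3)],0,a=-82.8)
def tip(t): return np.array([.056-.11*np.cos(t)+.034*np.sin(t)+.0075,.062+.11*np.sin(t)+.034*np.cos(t)+.025])
t=np.linspace(1.5,0,16);p=np.array([tip(x) for x in t])
print(p[0],p[-1]);print((np.diff(p[:,0])/.75).round(4),(-np.diff(p[:,1])/.75).round(4))
```

```text
{"claw":0,"x":-0.002,"y":0.019,"z":-0.027,"wx":0,"wy":0,"wz":-0},
{"claw":0,"x":-0.002,"y":0.019,"z":-0.027,"wx":0,"wy":0,"wz":-0},
-- [0.528  0.1755 0.275 ] -82.8
{"claw":0,"x":0.059,"y":-0.000,"z":-0.000,"wx":0,"wy":0,"wz":-0},
{"claw":0,"x":0.059,"y":-0.000,"z":-0.000,"wx":0,"wy":0,"wz":-0},
{"claw":0,"x":0.059,"y":-0.000,"z":-0.000,"wx":0,"wy":0,"wz":-0},
{"claw":0,"x":0.059,"y":-0.000,"z":-0.000,"wx":0,"wy":0,"wz":-0},
-- [0.7046 0.1979 0.275 ] -82.8
{"claw":0,"x":0.000,"y":0.000,"z":0.034,"wx":0,"wy":0,"wz":-0},
{"claw":0,"x":0.000,"y":0.000,"z":0.034,"wx":0,"wy":0,"wz":-0},
{"claw":0,"x":0.000,"y":0.000,"z":0.034,"wx":0,"wy":0,"wz":-0},
-- [0.7046 0.1979 0.199 ] -82.8
[0.08963374 0.19912951] [-0.0465  0.121 ]
[-0.0151 -0.0153 -0.0153 -0.0152 -0.015  -0.0146 -0.014  -0.0133 -0.0125
 -0.0115 -0.0105 -0.0093 -0.008  -0.0067 -0.0053] [-0.0027 -0.0012  0.0003  0.0019  0.0034  0.0048  0.0063  0.0076  0.0089
  0.0101  0.0112  0.0122  0.0131  0.0138  0.0144]
```

apply_moves(
  increments=[
    {"claw":0,"x":-0.002,"y":0.019,"z":-0.027,"wx":0,"wy":0,"wz":0},
    {"claw":0,"x":-0.002,"y":0.019,"z":-0.027,"wx":0,"wy":0,"wz":0},
    {"claw":0,"x":0.059,"y":0,"z":0,"wx":0,"wy":0,"wz":0},
    {"claw":0,"x":0.059,"y":0,"z":0,"wx":0,"wy":0,"wz":0},
    {"claw":0,"x":0.059,"y":0,"z":0,"wx":0,"wy":0,"wz":0},
    {"claw":0,"x":0.059,"y":0,"z":0,"wx":0,"wy":0,"wz":0},
    {"claw":0,"x":0,"y":0,"z":0,"wx":0,"wy":0,"wz":0},
    {"claw":0,"x":0,"y":0,"z":0.034,"wx":0,"wy":0,"wz":0},
    {"claw":0,"x":0,"y":0,"z":0.034,"wx":0,"wy":0,"wz":0},
    {"claw":0,"x":0,"y":0,"z":0.034,"wx":0,"wy":0,"wz":0},
  ],
)

```text
time_s: 23.45
tcp_pos: [0.701, 0.1966, 0.1898]
eef_rot: [0.998, 0.063, 0.0, 0.0]
wrist_force: [0.3, 0.4, 0.4]
finger_gap: 0.0003
finger_force: 0.0
```

Run:
```python
from h import *
eyes.camera("side");st();b=S(.0896,0);to(b[0],b[1],.199,-82.8)
```

```text
t 23.5 p [0.7    0.1964 0.1857] yawY -82.82 zax [-0.004 -0.001 -1.   ] gap 0.0004 ff 0.0 F [-0.   0.5 -3. ] q [ 0.24  0.25  1.38 -0.    1.51  1.68]
xyz total [-0.1116 -0.0011 -0.0178] /10: [-0.0112 -0.0001 -0.0018] wz total -0.01
```

apply_moves(
  increments=[
    {"claw":0,"x":0,"y":0,"z":-0.017,"wx":0,"wy":0,"wz":0},
    {"claw":0,"x":-0.014,"y":0,"z":0,"wx":0,"wy":0,"wz":0},
    {"claw":0,"x":-0.014,"y":0,"z":0,"wx":0,"wy":0,"wz":0},
    {"claw":0,"x":-0.014,"y":0,"z":0,"wx":0,"wy":0,"wz":0},
    {"claw":0,"x":-0.014,"y":0,"z":0,"wx":0,"wy":0,"wz":0},
    {"claw":0,"x":-0.014,"y":0,"z":0,"wx":0,"wy":0,"wz":0},
    {"claw":0,"x":-0.014,"y":0,"z":0,"wx":0,"wy":0,"wz":0},
    {"claw":0,"x":-0.014,"y":0,"z":0,"wx":0,"wy":0,"wz":0},
    {"claw":0,"x":-0.0135,"y":0,"z":0,"wx":0,"wy":0,"wz":0},
    {"claw":0,"x":0,"y":0,"z":0,"wx":0,"wy":0,"wz":0},
  ],
)

```text
time_s: 24.75
tcp_pos: [0.6178, 0.187, 0.2024]
eef_rot: [0.998, 0.063, -0.0, 0.0]
wrist_force: [-0.2, -0.1, -0.2]
finger_gap: 0.0001
finger_force: 0.0
```

Run:
```python
from h import *
im,d,m=snap("side");st();b=S(.0896,0);to(b[0],b[1],.199,-82.8);save("s4.png",im[60:200,180:320],4)
```

```text
t 24.8 p [0.6182 0.187  0.2023] yawY -82.8 zax [-5.e-04 -1.e-04 -1.e+00] gap 0.0003 ff 0.0 F [ 0.2 -0.1 -0.1] q [0.25 0.07 1.56 0.   1.51 1.7 ]
xyz total [-0.0018  0.0002  0.0044] /10: [-0.0002  0.      0.0004] wz total 0.0
```

View pics/s4.png

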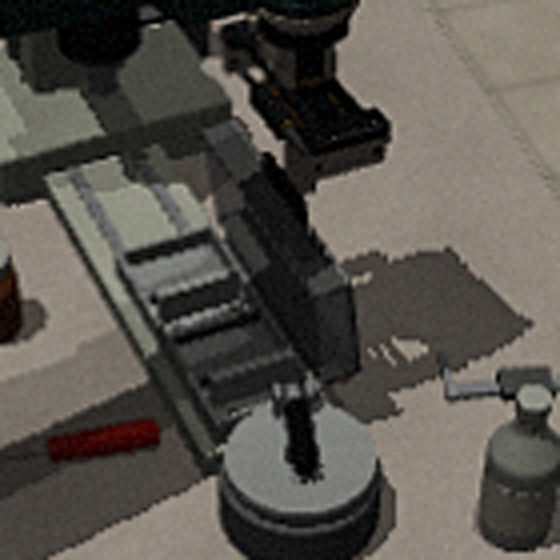

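apply_moves(
  increments=[
    {"claw":0,"x":-0.017,"y":0,"z":0.002,"wx":0,"wy":0,"wz":0},
    {"claw":0,"x":-0.0153,"y":0,"z":-0.0012,"wx":0,"wy":0,"wz":0},
    {"claw":0,"x":-0.0153,"y":0,"z":0.0003,"wx":0,"wy":0,"wz":0},
    {"claw":0,"x":-0.0152,"y":0,"z":0.002,"wx":0,"wy":0,"wz":0},
    {"claw":0,"x":-0.015,"y":0,"z":0.0034,"wx":0,"wy":0,"wz":0},
    {"claw":0,"x":-0.0146,"y":0,"z":0.0048,"wx":0,"wy":0,"wz":0},
    {"claw":0,"x":-0.014,"y":0,"z":0.0063,"wx":0,"wy":0,"wz":0},
    {"claw":0,"x":-0.0133,"y":0,"z":0.0076,"wx":0,"wy":0,"wz":0},
    {"claw":0,"x":0,"y":0,"z":0,"wx":0,"wy":0,"wz":0},
    {"claw":0,"x":0,"y":0,"z":0,"wx":0,"wy":0,"wz":0},
  ],
)

```text
time_s: 26.05
tcp_pos: [0.5296, 0.1758, 0.1836]
eef_rot: [0.998, 0.063, -0.0, 0.0]
wrist_force: [0.3, -0.1, 0.0]
finger_gap: 0.0002
finger_force: 0.0
```

apply_moves(
  increments=[
    {"claw":0,"x":-0.0125,"y":0,"z":0.0089,"wx":0,"wy":0,"wz":0},
    {"claw":0,"x":-0.0115,"y":0,"z":0.0101,"wx":0,"wy":0,"wz":0},
    {"claw":0,"x":-0.0105,"y":0,"z":0.0112,"wx":0,"wy":0,"wz":0},
    {"claw":0,"x":-0.0093,"y":0,"z":0.0122,"wx":0,"wy":0,"wz":0},
    {"claw":0,"x":-0.008,"y":0,"z":0.0131,"wx":0,"wy":0,"wz":0},
    {"claw":0,"x":-0.0067,"y":0,"z":0.0138,"wx":0,"wy":0,"wz":0},
    {"claw":0,"x":-0.0053,"y":0,"z":0.01,"wx":0,"wy":0,"wz":0},
    {"claw":0,"x":0,"y":0,"z":0,"wx":0,"wy":0,"wz":0},
    {"claw":0,"x":0,"y":0,"z":0,"wx":0,"wy":0,"wz":0},
    {"claw":0,"x":0,"y":0,"z":0,"wx":0,"wy":0,"wz":0},
  ],
)

```text
time_s: 27.3
tcp_pos: [0.4823, 0.1699, 0.1244]
eef_rot: [0.998, 0.063, 0.0, -0.0]
wrist_force: [-0.2, 0.6, 0.8]
finger_gap: 0.0006
finger_force: 0.0
```

Run:
```python
from h import *
st();b=S(-.0465,0);to(b[0],b[1],.121,-82.8)
```

```text
t 27.3 p [0.4823 0.1699 0.1244] yawY -82.8 zax [ 4.e-04  1.e-04 -1.e+00] gap 0.0006 ff 0.0 F [-0.2  0.6  0.8] q [ 0.29 -0.19  1.93 -0.    1.4   1.73]
xyz total [-0.0006  0.0002  0.0045] /10: [-0.0001  0.      0.0004] wz total -0.0
```

apply_moves(
  increments=[
    {"claw":0,"x":0,"y":0,"z":0.001,"wx":0,"wy":0,"wz":0},
    {"claw":0,"x":0,"y":0,"z":0.001,"wx":0,"wy":0,"wz":0},
    {"claw":0,"x":0,"y":0,"z":0.001,"wx":0,"wy":0,"wz":0},
    {"claw":0,"x":0,"y":0,"z":0.001,"wx":0,"wy":0,"wz":0},
    {"claw":0,"x":0,"y":0,"z":0.0005,"wx":0,"wy":0,"wz":0},
    {"claw":0,"x":0,"y":0,"z":0,"wx":0,"wy":0,"wz":0},
    {"claw":0,"x":0,"y":0,"z":0,"wx":0,"wy":0,"wz":0},
    {"claw":0,"x":0,"y":0,"z":0,"wx":0,"wy":0,"wz":0},
    {"claw":0,"x":0,"y":0,"z":0,"wx":0,"wy":0,"wz":0},
    {"claw":0,"x":0,"y":0,"z":0,"wx":0,"wy":0,"wz":0},
  ],
)

```text
time_s: 28.55
tcp_pos: [0.482, 0.1699, 0.1212]
eef_rot: [0.998, 0.063, 0.0, -0.0]
wrist_force: [-3.1, -0.7, 6.7]
finger_gap: 0.0001
finger_force: 3.3
```

Run:
```python
from h import *
im,d,m=snap("side");st();save("s5.png",im[60:200,180:320],4)
```

```text
t 28.6 p [0.482  0.1698 0.1212] yawY -82.8 zax [ 2.e-04  0.e+00 -1.e+00] gap 0.0005 ff 3.3 F [-3.  -0.5  6.8] q [ 0.29 -0.19  1.94 -0.    1.39  1.73]
```

View pics/s5.png

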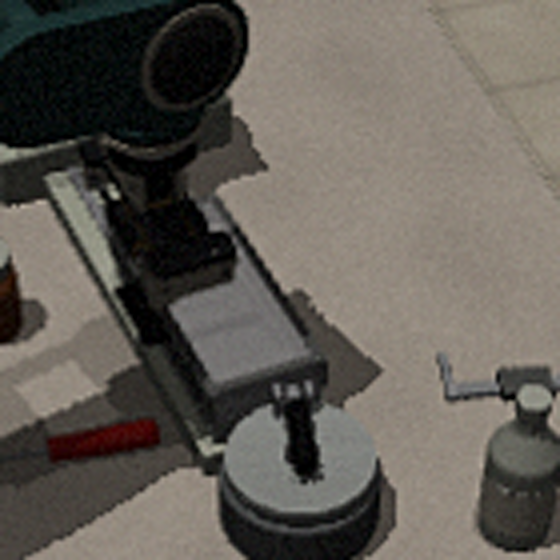

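apply_moves(
  increments=[
    {"claw":0,"x":0,"y":0,"z":-0.02,"wx":0,"wy":0,"wz":0},
    {"claw":0,"x":0,"y":0,"z":-0.05,"wx":0,"wy":0,"wz":0},
    {"claw":0,"x":0,"y":0,"z":-0.05,"wx":0,"wy":0,"wz":0},
    {"claw":0,"x":0,"y":0,"z":-0.05,"wx":0,"wy":0,"wz":0},
    {"claw":45,"x":0,"y":0,"z":-0.02,"wx":0,"wy":0,"wz":0},
    {"claw":45,"x":0,"y":0,"z":0,"wx":0,"wy":0,"wz":0},
    {"claw":45,"x":0,"y":0,"z":0,"wx":0,"wy":0,"wz":0},
    {"claw":45,"x":0,"y":0,"z":0,"wx":0,"wy":0,"wz":0},
    {"claw":45,"x":0,"y":0,"z":0,"wx":0,"wy":0,"wz":0},
    {"claw":45,"x":0,"y":0,"z":0,"wx":0,"wy":0,"wz":0},
  ],
)

```text
time_s: 29.85
tcp_pos: [0.482, 0.1698, 0.2629]
eef_rot: [0.998, 0.063, -0.0, 0.0]
wrist_force: [0.5, -0.4, -0.3]
finger_gap: 0.0444
finger_force: 0.0
```

Run:
```python
from h import *
st();C=S(-.005,-.2);print('C',C)
c,s=np.cos(SA),np.sin(SA)
for n in("side","top"):
    im,d,m=snap(n);W=cloud(d,m);ok=~np.isnan(W[...,0])
    g=im.max(2)
    msk=ok&(np.hypot(W[...,0]-C[0],W[...,1]-C[1])<.055)&(g<45)&(W[...,2]>.07)
    # use ray intersect with z=.1 plane from pixels for robustness
    T=np.array(m["pose"]);o=T[:3,3];r=W[msk]-o;Q=(o+r*((.1-o[2])/r[:,2])[:,None])[:,:2]
    mm=Q.mean(0);U=np.linalg.svd(Q-mm,full_matrices=False)[2][0]
    if U[1]<0:U=-U
    a=(Q-C[:2])@U;off=(mm-C[:2])@[-U[1],U[0]]
    print(n,msk.sum(),mm,'dir deg world',np.degrees(np.arctan2(U[1],U[0])),'range',np.percentile(a,[2,98]),'perp',off,'z',np.median(W[msk][:,2]))
    P=W[ok];q=P[:,:2]-[SX,SY];l=np.stack([c*q[:,0]+s*q[:,1],-s*q[:,0]+c*q[:,1],P[:,2]],1)
    H=l[(abs(l[:,0])<.045)&(abs(l[:,1])<.11)&(l[:,2]>.06)&(l[:,2]<.13)]
    if len(H)>20: print('hood plane',np.linalg.lstsq(np.c_[H[:,:2],np.ones(len(H))],H[:,2],rcond=None)[0],len(H))
```

```text
t 29.85 p [0.482  0.1698 0.2629] yawY -82.8 zax [-4.e-04 -1.e-04 -1.e+00] gap 0.0444 ff 0.0 F [ 0.5 -0.4 -0.3] q [ 0.29 -0.25  1.76  0.    1.63  1.73]
C [ 0.54817301 -0.02354283  0.        ]
side 141 [ 0.54830411 -0.02321213] dir deg world 78.56368626212165 range [-0.04758468  0.04503721] perp -6.292078694737269e-05 z 0.1002940718871721
hood plane [ 0.00363523 -0.00876385  0.09574608] 1013
top 117 [ 0.54983707 -0.02036289] dir deg world 78.51205950022127 range [-0.02994387  0.03751192] perp -0.0009973961949983296 z 0.1035343051421791
hood plane [0.00038754 0.00274654 0.0971    ] 459
```

Run:
```python
from h import *
rows([(.545,-.0392,.20,-11.5,18)],45)
```

```text
{"claw":45,"x":0.003,"y":0.016,"z":0.005,"wx":0,"wy":0,"wz":-0.86},
{"claw":45,"x":0.002,"y":0.016,"z":0.005,"wx":0,"wy":0,"wz":-0.86},
{"claw":45,"x":0.000,"y":0.016,"z":0.005,"wx":0,"wy":0,"wz":-0.86},
{"claw":45,"x":-0.001,"y":0.016,"z":0.005,"wx":0,"wy":0,"wz":-0.87},
{"claw":45,"x":-0.002,"y":0.016,"z":0.005,"wx":0,"wy":0,"wz":-0.86},
{"claw":45,"x":-0.003,"y":0.016,"z":0.005,"wx":0,"wy":0,"wz":-0.87},
{"claw":45,"x":-0.004,"y":0.016,"z":0.005,"wx":0,"wy":0,"wz":-0.86},
{"claw":45,"x":-0.005,"y":0.015,"z":0.005,"wx":0,"wy":0,"wz":-0.87},
{"claw":45,"x":-0.006,"y":0.015,"z":0.005,"wx":0,"wy":0,"wz":-0.86},
{"claw":45,"x":-0.007,"y":0.015,"z":0.005,"wx":0,"wy":0,"wz":-0.87},
{"claw":45,"x":-0.008,"y":0.014,"z":0.005,"wx":0,"wy":0,"wz":-0.86},
{"claw":45,"x":-0.009,"y":0.013,"z":0.005,"wx":0,"wy":0,"wz":-0.87},
{"claw":45,"x":-0.010,"y":0.013,"z":0.005,"wx":0,"wy":0,"wz":-0.86},
{"claw":45,"x":-0.011,"y":0.012,"z":0.005,"wx":0,"wy":0,"wz":-0.87},
{"claw":45,"x":-0.012,"y":0.011,"z":0.005,"wx":0,"wy":0,"wz":-0.86},
{"claw":45,"x":-0.012,"y":0.010,"z":0.005,"wx":0,"wy":0,"wz":-0.87},
{"claw":45,"x":-0.013,"y":0.010,"z":0.005,"wx":0,"wy":0,"wz":-0.86},
{"claw":45,"x":-0.014,"y":0.009,"z":0.005,"wx":0,"wy":0,"wz":-0.87},
-- [ 0.545  -0.0392  0.2   ] -11.48
```

apply_moves(
  increments=[
    {"claw":45,"x":0.003,"y":0.016,"z":0.005,"wx":0,"wy":0,"wz":-0.86},
    {"claw":45,"x":0.002,"y":0.016,"z":0.005,"wx":0,"wy":0,"wz":-0.86},
    {"claw":45,"x":0,"y":0.016,"z":0.005,"wx":0,"wy":0,"wz":-0.86},
    {"claw":45,"x":-0.001,"y":0.016,"z":0.005,"wx":0,"wy":0,"wz":-0.87},
    {"claw":45,"x":-0.002,"y":0.016,"z":0.005,"wx":0,"wy":0,"wz":-0.86},
    {"claw":45,"x":-0.003,"y":0.016,"z":0.005,"wx":0,"wy":0,"wz":-0.87},
    {"claw":45,"x":-0.004,"y":0.016,"z":0.005,"wx":0,"wy":0,"wz":-0.86},
    {"claw":45,"x":-0.005,"y":0.015,"z":0.005,"wx":0,"wy":0,"wz":-0.87},
    {"claw":45,"x":-0.006,"y":0.015,"z":0.005,"wx":0,"wy":0,"wz":-0.86},
    {"claw":45,"x":-0.007,"y":0.015,"z":0.005,"wx":0,"wy":0,"wz":-0.87},
  ],
)

```text
time_s: 31.2
tcp_pos: [0.517, 0.0532, 0.2255]
eef_rot: [0.917, 0.398, 0.0, 0.0]
wrist_force: [-0.2, -0.2, -0.6]
finger_gap: 0.045
finger_force: 0.0
```

apply_moves(
  increments=[
    {"claw":45,"x":-0.008,"y":0.014,"z":0.005,"wx":0,"wy":0,"wz":-0.86},
    {"claw":45,"x":-0.009,"y":0.013,"z":0.005,"wx":0,"wy":0,"wz":-0.87},
    {"claw":45,"x":-0.01,"y":0.013,"z":0.005,"wx":0,"wy":0,"wz":-0.86},
    {"claw":45,"x":-0.011,"y":0.012,"z":0.005,"wx":0,"wy":0,"wz":-0.87},
    {"claw":45,"x":-0.012,"y":0.011,"z":0.005,"wx":0,"wy":0,"wz":-0.86},
    {"claw":45,"x":-0.012,"y":0.01,"z":0.005,"wx":0,"wy":0,"wz":-0.87},
    {"claw":45,"x":-0.013,"y":0.01,"z":0.005,"wx":0,"wy":0,"wz":-0.86},
    {"claw":45,"x":-0.014,"y":0.009,"z":0.005,"wx":0,"wy":0,"wz":-0.87},
    {"claw":45,"x":0,"y":0,"z":0,"wx":0,"wy":0,"wz":0},
    {"claw":45,"x":0,"y":0,"z":0,"wx":0,"wy":0,"wz":0},
  ],
)

```text
time_s: 32.45
tcp_pos: [0.5448, -0.0392, 0.1958]
eef_rot: [0.775, 0.632, 0.0, -0.0]
wrist_force: [-0.1, -0.1, 0.7]
finger_gap: 0.045
finger_force: 0.0
```

Run:
```python
from h import *
st();to(.545,-.0392,.111,-11.5)
```

```text
t 32.45 p [ 0.5448 -0.0392  0.1958] yawY -11.58 zax [ 1.e-04  1.e-04 -1.e+00] gap 0.045 ff 0.0 F [-0.1 -0.1  0.7] q [-0.12 -0.15  1.78  0.    1.51  0.08]
xyz total [1.00e-04 3.00e-04 1.13e-01] /10: [0.     0.     0.0113] wz total -0.02
```

apply_moves(
  increments=[
    {"claw":45,"x":0,"y":0,"z":0.025,"wx":0,"wy":0,"wz":0},
    {"claw":45,"x":0,"y":0,"z":0.025,"wx":0,"wy":0,"wz":0},
    {"claw":45,"x":0,"y":0,"z":0.025,"wx":0,"wy":0,"wz":0},
    {"claw":45,"x":0,"y":0,"z":0.025,"wx":0,"wy":0,"wz":0},
    {"claw":45,"x":0,"y":0,"z":0.012,"wx":0,"wy":0,"wz":0},
    {"claw":0,"x":0,"y":0,"z":0,"wx":0,"wy":0,"wz":0},
    {"claw":0,"x":0,"y":0,"z":0,"wx":0,"wy":0,"wz":0},
    {"claw":0,"x":0,"y":0,"z":0,"wx":0,"wy":0,"wz":0},
    {"claw":0,"x":0,"y":0,"z":0,"wx":0,"wy":0,"wz":0},
    {"claw":0,"x":0,"y":0,"z":0,"wx":0,"wy":0,"wz":0},
  ],
)

```text
time_s: 33.7
tcp_pos: [0.5452, -0.0396, 0.1121]
eef_rot: [0.774, 0.633, 0.0, 0.0]
wrist_force: [3.0, -1.4, 1.6]
finger_gap: 0.0192
finger_force: 30.0
```

Run:
```python
from h import *
st()
```

```text
t 33.7 p [ 0.5452 -0.0396  0.1121] yawY -11.49 zax [ 1.1e-03 -2.0e-04 -1.0e+00] gap 0.0192 ff 30.0 F [ 3.  -1.4  1.6] q [-0.12 -0.1   1.87 -0.    1.37  0.08]
```

apply_moves(
  increments=[
    {"claw":0,"x":0.0011,"y":0,"z":-0.0142,"wx":0,"wy":0,"wz":0},
    {"claw":0,"x":0.0033,"y":0,"z":-0.0138,"wx":0,"wy":0,"wz":0},
    {"claw":0,"x":0.0054,"y":0,"z":-0.0131,"wx":0,"wy":0,"wz":0},
    {"claw":0,"x":0.0074,"y":0,"z":-0.0121,"wx":0,"wy":0,"wz":0},
    {"claw":0,"x":0.0092,"y":0,"z":-0.0108,"wx":0,"wy":0,"wz":0},
    {"claw":0,"x":0.0108,"y":0,"z":-0.0092,"wx":0,"wy":0,"wz":0},
    {"claw":0,"x":0.0121,"y":0,"z":-0.0074,"wx":0,"wy":0,"wz":0},
    {"claw":0,"x":0.0131,"y":0,"z":-0.0054,"wx":0,"wy":0,"wz":0},
    {"claw":0,"x":0.0138,"y":0,"z":-0.0033,"wx":0,"wy":0,"wz":0},
    {"claw":0,"x":0.0142,"y":0,"z":-0.0011,"wx":0,"wy":0,"wz":0},
  ],
)

```text
time_s: 34.95
tcp_pos: [0.5586, 0.0272, 0.1806]
eef_rot: [0.774, 0.633, 0.0, 0.001]
wrist_force: [0.2, 0.3, -0.5]
finger_gap: 0.0073
finger_force: 0.0
```

Run:
```python
from h import *
im,d,m=snap("side");st();save("s6.png",im[80:210,180:320],4)
to(*(S(-.005,-.2,.176)+.053*np.array([np.cos(np.radians(78.5)),np.sin(np.radians(78.5)),0])))
```

```text
t 35.0 p [0.5586 0.0283 0.1803] yawY -11.46 zax [ 6.e-04  5.e-04 -1.e+00] gap 0.0034 ff 0.6 F [1.  0.1 0.8] q [ 0.   -0.11  1.77  0.    1.48  0.2 ]
xyz total [0.0001 0.0002 0.0058] /10: [0.     0.     0.0006]
```

View pics/s6.png

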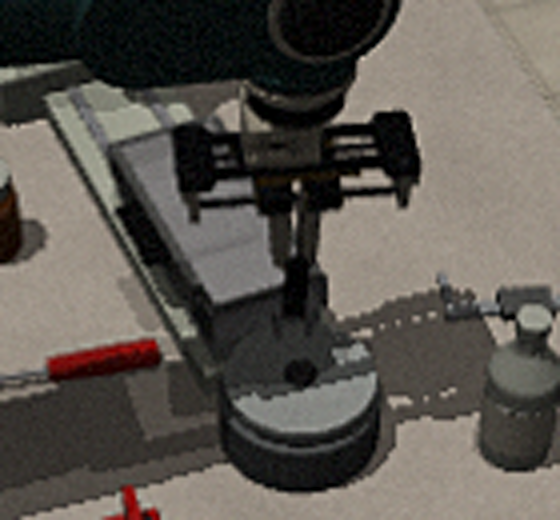

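apply_moves(
  increments=[
    {"claw":0,"x":0,"y":0,"z":-0.03,"wx":0,"wy":0,"wz":0},
    {"claw":0,"x":0,"y":0,"z":-0.04,"wx":0,"wy":0,"wz":0},
    {"claw":0,"x":0,"y":0,"z":-0.04,"wx":0,"wy":0,"wz":0},
    {"claw":0,"x":0.02,"y":0,"z":0,"wx":0,"wy":0,"wz":0},
    {"claw":0,"x":0.06,"y":0,"z":0,"wx":0,"wy":0,"wz":0},
    {"claw":0,"x":0.06,"y":0,"z":0,"wx":0,"wy":0,"wz":0},
    {"claw":0,"x":0.06,"y":0,"z":0,"wx":0,"wy":0,"wz":0},
    {"claw":0,"x":0,"y":0,"z":0,"wx":0,"wy":0,"wz":0},
    {"claw":0,"x":0,"y":0,"z":0,"wx":0,"wy":0,"wz":0},
    {"claw":0,"x":0,"y":0,"z":0,"wx":0,"wy":0,"wz":0},
  ],
)

```text
time_s: 36.25
tcp_pos: [0.588, 0.1732, 0.2617]
eef_rot: [0.775, 0.633, -0.0, -0.0]
wrist_force: [0.5, 0.2, 0.4]
finger_gap: 0.0005
finger_force: 0.0
```

```bash
cat >> h.py <<'E'
C=S(-.005,-.2)
def handle(n,zc=(.083,.2)):
    im,d,m=snap(n);W=cloud(d,m);ok=~np.isnan(W[...,0]);g=im.max(2)
    msk=ok&(np.hypot(W[...,0]-C[0],W[...,1]-C[1])<.085)&(g<50)&(W[...,2]>zc[0])&(W[...,2]<zc[1])
    return im,W[msk]
E
python3 - <<'E'
from h import *
st()
for n in("side","top"):
    im,Q=handle(n)
    if n=="side": save("s7.png",im[110:210,200:320],4)
    print(n,len(Q))
    for z in np.arange(.085,.2,.015):
        q=Q[abs(Q[:,2]-z)<.0075]
        if len(q)>2: print(z.round(3),len(q),(q[:,:2].mean(0)-C[:2]).round(4),q[:,2].max().round(3))
E
```

```text
t 36.25 p [0.588  0.1732 0.2617] yawY -11.53 zax [-4.e-04 -2.e-04 -1.e+00] gap 0.0005 ff 0.0 F [0.5 0.2 0.4] q [ 0.24 -0.02  1.56 -0.    1.61  0.45]
side 143
0.085 37 [-0.0054  0.065 ] 0.092
0.1 29 [-0.0035  0.0608] 0.107
0.115 10 [0.0061 0.038 ] 0.121
0.13 14 [0.0073 0.0346] 0.137
0.145 13 [0.0049 0.0303] 0.151
0.16 14 [0.0031 0.0264] 0.165
0.175 26 [0.0052 0.0259] 0.179
top 54
0.115 3 [0.0051 0.0513] 0.122
0.13 5 [0.0048 0.0473] 0.135
0.145 4 [0.0057 0.0459] 0.145
0.16 9 [0.004  0.0396] 0.167
0.175 27 [0.007  0.0291] 0.182
0.19 3 [0.0066 0.0313] 0.185
```

View pics/s7.png

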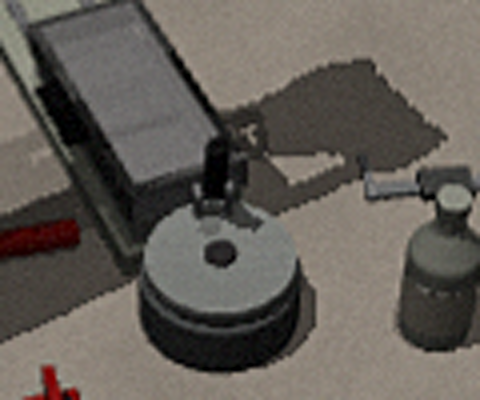

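Run:
```python
from h import *
to(C[0],C[1],.175,-11.5)
```

```text
xyz total [-0.2676  0.0003  0.116 ] /10: [-0.0268  0.      0.0116] wz total -0.01
```

apply_moves(
  increments=[
    {"claw":0,"x":-0.054,"y":0,"z":0,"wx":0,"wy":0,"wz":0},
    {"claw":0,"x":-0.054,"y":0,"z":0,"wx":0,"wy":0,"wz":0},
    {"claw":0,"x":-0.054,"y":0,"z":0,"wx":0,"wy":0,"wz":0},
    {"claw":0,"x":-0.055,"y":0,"z":0,"wx":0,"wy":0,"wz":0},
    {"claw":0,"x":-0.055,"y":0,"z":0,"wx":0,"wy":0,"wz":0},
    {"claw":0,"x":0,"y":0,"z":0,"wx":0,"wy":0,"wz":0},
    {"claw":0,"x":0,"y":0,"z":0.04,"wx":0,"wy":0,"wz":0},
    {"claw":0,"x":0,"y":0,"z":0.04,"wx":0,"wy":0,"wz":0},
    {"claw":0,"x":0,"y":0,"z":0.036,"wx":0,"wy":0,"wz":0},
    {"claw":0,"x":0,"y":0,"z":0,"wx":0,"wy":0,"wz":0},
  ],
)

```text
time_s: 37.6
tcp_pos: [0.5468, -0.0256, 0.1733]
eef_rot: [0.774, 0.633, -0.001, -0.001]
wrist_force: [0.3, -0.6, 0.1]
finger_gap: 0.0004
finger_force: 0.0
```

apply_moves(
  increments=[
    {"claw":0,"x":0.008,"y":0,"z":0,"wx":0,"wy":0,"wz":0},
    {"claw":0,"x":0.008,"y":0,"z":0,"wx":0,"wy":0,"wz":0},
    {"claw":0,"x":0.008,"y":0,"z":0,"wx":0,"wy":0,"wz":0},
    {"claw":0,"x":0.008,"y":0,"z":0,"wx":0,"wy":0,"wz":0},
    {"claw":0,"x":0.008,"y":0,"z":0,"wx":0,"wy":0,"wz":0},
    {"claw":0,"x":0.005,"y":0,"z":0,"wx":0,"wy":0,"wz":0},
    {"claw":0,"x":0.002,"y":0,"z":0,"wx":0,"wy":0,"wz":0},
    {"claw":0,"x":0.001,"y":0,"z":0,"wx":0,"wy":0,"wz":0},
    {"claw":0,"x":0,"y":0,"z":0,"wx":0,"wy":0,"wz":0},
    {"claw":0,"x":0,"y":0,"z":0,"wx":0,"wy":0,"wz":0},
  ],
)

```text
time_s: 38.85
tcp_pos: [0.5547, 0.0093, 0.1749]
eef_rot: [0.774, 0.633, -0.0, -0.0]
wrist_force: [-0.2, -0.1, 0.5]
finger_gap: 0.0004
finger_force: 0.2
```

Run:
```python
from h import *
st();U=np.array([.199,.98]);p=cur()[0][:2];print('r',(p-C[:2])@U)
```

```text
t 38.85 p [0.5547 0.0093 0.1749] yawY -11.49 zax [-1.e-04  1.e-04 -1.e+00] gap 0.0004 ff 0.2 F [-0.2 -0.1  0.5] q [-0.03 -0.12  1.79  0.    1.47  0.17]
r 0.03344700507871245
```

Continue outward until the stop is felt.

apply_moves(
  increments=[
    {"claw":0,"x":0.001,"y":0,"z":0,"wx":0,"wy":0,"wz":0},
    {"claw":0,"x":0.001,"y":0,"z":0,"wx":0,"wy":0,"wz":0},
    {"claw":0,"x":0.001,"y":0,"z":0,"wx":0,"wy":0,"wz":0},
    {"claw":0,"x":0,"y":0,"z":0,"wx":0,"wy":0,"wz":0},
    {"claw":0,"x":0,"y":0,"z":0,"wx":0,"wy":0,"wz":0},
    {"claw":0,"x":0,"y":0,"z":0,"wx":0,"wy":0,"wz":0},
    {"claw":0,"x":0,"y":0,"z":0,"wx":0,"wy":0,"wz":0},
    {"claw":0,"x":0,"y":0,"z":0,"wx":0,"wy":0,"wz":0},
    {"claw":0,"x":0,"y":0,"z":0,"wx":0,"wy":0,"wz":0},
    {"claw":0,"x":0,"y":0,"z":0,"wx":0,"wy":0,"wz":0},
  ],
)

```text
time_s: 40.1
tcp_pos: [0.5552, 0.0109, 0.175]
eef_rot: [0.774, 0.633, -0.0, 0.001]
wrist_force: [-0.3, -7.4, 1.8]
finger_gap: 0.0005
finger_force: 3.8
```

apply_moves(
  increments=[
    {"claw":0,"x":0.001,"y":0,"z":0,"wx":0,"wy":0,"wz":0},
    {"claw":0,"x":0.001,"y":0,"z":0,"wx":0,"wy":0,"wz":0},
    {"claw":0,"x":0,"y":0,"z":0,"wx":0,"wy":0,"wz":0},
    {"claw":0,"x":0,"y":0,"z":0,"wx":0,"wy":0,"wz":0},
    {"claw":0,"x":0,"y":0,"z":0,"wx":0,"wy":0,"wz":0},
    {"claw":0,"x":0,"y":0,"z":0,"wx":0,"wy":0,"wz":0},
    {"claw":0,"x":0,"y":0,"z":0,"wx":0,"wy":0,"wz":0},
    {"claw":0,"x":0,"y":0,"z":0,"wx":0,"wy":0,"wz":0},
    {"claw":0,"x":0,"y":0,"z":0,"wx":0,"wy":0,"wz":0},
    {"claw":0,"x":0,"y":0,"z":0,"wx":0,"wy":0,"wz":0},
  ],
)

```text
time_s: 41.35
tcp_pos: [0.5554, 0.0118, 0.1751]
eef_rot: [0.775, 0.633, -0.001, 0.001]
wrist_force: [-1.8, -12.4, 3.3]
finger_gap: 0.0007
finger_force: 6.3
```

apply_moves(
  increments=[
    {"claw":0,"x":-0.008,"y":0,"z":0,"wx":0,"wy":0,"wz":0},
    {"claw":0,"x":-0.008,"y":0,"z":0,"wx":0,"wy":0,"wz":0},
    {"claw":0,"x":0,"y":0,"z":-0.04,"wx":0,"wy":0,"wz":0},
    {"claw":45,"x":0,"y":0,"z":-0.04,"wx":0,"wy":0,"wz":0},
    {"claw":45,"x":0.012,"y":0,"z":0,"wx":0,"wy":0,"wz":0},
    {"claw":45,"x":0.012,"y":0,"z":0,"wx":0,"wy":0,"wz":0},
    {"claw":45,"x":0.012,"y":0,"z":0,"wx":0,"wy":0,"wz":0},
    {"claw":45,"x":0,"y":0,"z":0,"wx":0,"wy":0,"wz":0},
    {"claw":45,"x":0,"y":0,"z":0,"wx":0,"wy":0,"wz":0},
    {"claw":45,"x":0,"y":0,"z":0,"wx":0,"wy":0,"wz":0},
  ],
)

```text
time_s: 42.6
tcp_pos: [0.5584, 0.0275, 0.2348]
eef_rot: [0.774, 0.633, -0.0, -0.0]
wrist_force: [0.1, 0.1, -0.0]
finger_gap: 0.0449
finger_force: 0.0
```

Run:
```python
from h import *
st()
for n in("side","top"):
    im,Q=handle(n,(.165,.2))
    print(n,len(Q),(Q.mean(0)-[C[0],C[1],0]).round(4) if len(Q) else '')
G=C[:2]+.0525*np.array([.199,.98]);print(G,G-C[:2]);to(G[0],G[1],.152,-11.5)
```

```text
t 42.6 p [0.5584 0.0275 0.2348] yawY -11.49 zax [-2.e-04 -1.e-04 -1.e+00] gap 0.0449 ff 0.0 F [ 0.1  0.1 -0. ] q [ 0.   -0.13  1.7  -0.    1.57  0.2 ]
side 31 [0.0098 0.0489 0.1771]
top 0 
[0.55862051 0.02790717] [0.0104475 0.05145  ]
xyz total [6.000e-04 1.000e-04 1.106e-01] /10: [0.0001 0.     0.0111] wz total -0.0
```

apply_moves(
  increments=[
    {"claw":45,"x":0.0005,"y":0,"z":0.025,"wx":0,"wy":0,"wz":0},
    {"claw":45,"x":0,"y":0,"z":0.025,"wx":0,"wy":0,"wz":0},
    {"claw":45,"x":0,"y":0,"z":0.025,"wx":0,"wy":0,"wz":0},
    {"claw":45,"x":0,"y":0,"z":0.025,"wx":0,"wy":0,"wz":0},
    {"claw":45,"x":0,"y":0,"z":0.01,"wx":0,"wy":0,"wz":0},
    {"claw":0,"x":0,"y":0,"z":0,"wx":0,"wy":0,"wz":0},
    {"claw":0,"x":0,"y":0,"z":0,"wx":0,"wy":0,"wz":0},
    {"claw":0,"x":0,"y":0,"z":0,"wx":0,"wy":0,"wz":0},
    {"claw":0,"x":0,"y":0,"z":0,"wx":0,"wy":0,"wz":0},
    {"claw":0,"x":0,"y":0,"z":0,"wx":0,"wy":0,"wz":0},
  ],
)

```text
time_s: 43.95
tcp_pos: [0.5589, 0.0281, 0.1531]
eef_rot: [0.774, 0.633, 0.001, 0.0]
wrist_force: [2.9, 0.1, 4.9]
finger_gap: 0.02
finger_force: 30.0
```

```bash
cat >> h.py <<'E'
def crank(a0,n,step,r=.0525,yaw=-11.5,claw=0):
    "rows from crank angle a0 (rad), first row also corrects to circle"
    b=np.radians(78.5);p=cur()[0][:2];t=np.radians(yaw)
    d0=p-C[:2];print('r',np.hypot(*d0).round(4),'crank',(b-np.arctan2(d0[1],d0[0])))
    for i in range(1,n+1):
        g=C[:2]+r*np.array([np.cos(b-a0-i*step),np.sin(b-a0-i*step)]);d=g-p;p=g
        print("%.4f %.4f"%((-np.sin(t)*d[0]+np.cos(t)*d[1])/.75,(np.cos(t)*d[0]+np.sin(t)*d[1])/.75))
E
python3 - <<'E'
from h import *
st();crank(0,20,.25)
E
```

```text
t 43.95 p [0.5589 0.0281 0.1531] yawY -11.48 zax [ 0.0015 -0.     -1.    ] gap 0.02 ff 30.0 F [2.9 0.1 4.9] q [ 0.   -0.1   1.8  -0.    1.43  0.21]
r 0.0527 crank 0.005159443862334134
-0.0025 0.0170
-0.0064 0.0162
-0.0102 0.0142
-0.0134 0.0112
-0.0157 0.0075
-0.0171 0.0034
-0.0174 -0.0009
-0.0167 -0.0052
-0.0148 -0.0092
-0.0121 -0.0126
-0.0086 -0.0152
-0.0046 -0.0168
-0.0003 -0.0175
0.0040 -0.0170
0.0081 -0.0155
0.0117 -0.0130
0.0145 -0.0097
0.0165 -0.0058
0.0174 -0.0015
0.0172 0.0028
```

apply_moves(
  increments=[
    {"claw":0,"x":-0.0025,"y":0.017,"z":0,"wx":0,"wy":0,"wz":0},
    {"claw":0,"x":-0.0064,"y":0.0162,"z":0,"wx":0,"wy":0,"wz":0},
    {"claw":0,"x":-0.0102,"y":0.0142,"z":0,"wx":0,"wy":0,"wz":0},
    {"claw":0,"x":-0.0134,"y":0.0112,"z":0,"wx":0,"wy":0,"wz":0},
    {"claw":0,"x":-0.0157,"y":0.0075,"z":0,"wx":0,"wy":0,"wz":0},
    {"claw":0,"x":-0.0171,"y":0.0034,"z":0,"wx":0,"wy":0,"wz":0},
    {"claw":0,"x":-0.0174,"y":-0.0009,"z":0,"wx":0,"wy":0,"wz":0},
    {"claw":0,"x":-0.0167,"y":-0.0052,"z":0,"wx":0,"wy":0,"wz":0},
    {"claw":0,"x":-0.0148,"y":-0.0092,"z":0,"wx":0,"wy":0,"wz":0},
    {"claw":0,"x":-0.0121,"y":-0.0126,"z":0,"wx":0,"wy":0,"wz":0},
  ],
)

```text
time_s: 45.2
tcp_pos: [0.5706, -0.0708, 0.1531]
eef_rot: [0.774, 0.633, 0.001, -0.0]
wrist_force: [0.4, 8.5, 7.1]
finger_gap: 0.0196
finger_force: 30.0
```

Run:
```python
from h import *
im,d,m=snap("side");save("s8.png",im[60:210,150:330],3.5);st();crank(2.5,20,.25)
```

```text
t 45.25 p [ 0.5695 -0.0712  0.1531] yawY -11.48 zax [ 4.0e-04  1.4e-03 -1.0e+00] gap 0.0196 ff 30.0 F [-1.4  5.7  7.1] q [-0.17 -0.07  1.77  0.    1.43  0.03]
r 0.0522 crank 2.520386633365209
-0.0081 -0.0138
-0.0046 -0.0168
-0.0003 -0.0175
0.0040 -0.0170
0.0081 -0.0155
0.0117 -0.0130
0.0145 -0.0097
0.0165 -0.0058
0.0174 -0.0015
0.0172 0.0028
0.0160 0.0070
0.0138 0.0107
0.0107 0.0138
0.0069 0.0160
0.0027 0.0172
-0.0016 0.0174
-0.0059 0.0164
-0.0097 0.0145
-0.0130 0.0116
-0.0155 0.0080
```

View pics/s8.png

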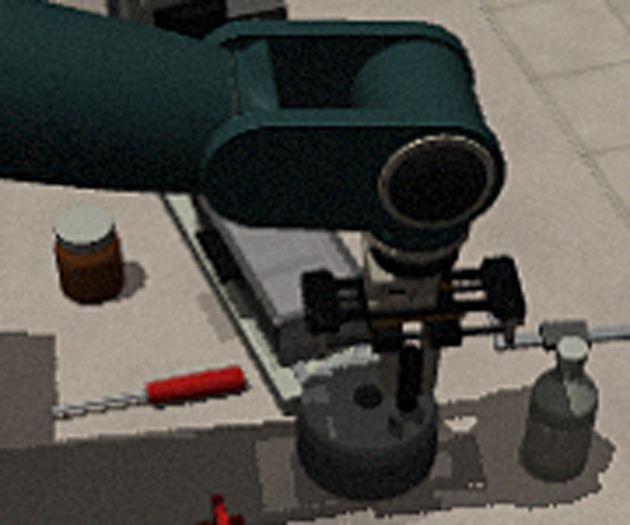

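apply_moves(
  increments=[
    {"claw":0,"x":-0.0081,"y":-0.0138,"z":0,"wx":0,"wy":0,"wz":0},
    {"claw":0,"x":-0.0046,"y":-0.0168,"z":0,"wx":0,"wy":0,"wz":0},
    {"claw":0,"x":-0.0003,"y":-0.0175,"z":0,"wx":0,"wy":0,"wz":0},
    {"claw":0,"x":0.004,"y":-0.017,"z":0,"wx":0,"wy":0,"wz":0},
    {"claw":0,"x":0.0081,"y":-0.0155,"z":0,"wx":0,"wy":0,"wz":0},
    {"claw":0,"x":0.0117,"y":-0.013,"z":0,"wx":0,"wy":0,"wz":0},
    {"claw":0,"x":0.0145,"y":-0.0097,"z":0,"wx":0,"wy":0,"wz":0},
    {"claw":0,"x":0.0165,"y":-0.0058,"z":0,"wx":0,"wy":0,"wz":0},
    {"claw":0,"x":0.0174,"y":-0.0015,"z":0,"wx":0,"wy":0,"wz":0},
    {"claw":0,"x":0.0172,"y":0.0028,"z":0,"wx":0,"wy":0,"wz":0},
  ],
)

```text
time_s: 46.5
tcp_pos: [0.5027, 0.0013, 0.1531]
eef_rot: [0.774, 0.633, -0.0, 0.001]
wrist_force: [2.9, -7.7, 5.0]
finger_gap: 0.0198
finger_force: 30.0
```

apply_moves(
  increments=[
    {"claw":0,"x":0.016,"y":0.007,"z":0,"wx":0,"wy":0,"wz":0},
    {"claw":0,"x":0.0138,"y":0.0107,"z":0,"wx":0,"wy":0,"wz":0},
    {"claw":0,"x":0.0107,"y":0.0138,"z":0,"wx":0,"wy":0,"wz":0},
    {"claw":0,"x":0.0069,"y":0.016,"z":0,"wx":0,"wy":0,"wz":0},
    {"claw":0,"x":0.0027,"y":0.0172,"z":0,"wx":0,"wy":0,"wz":0},
    {"claw":0,"x":-0.0016,"y":0.0174,"z":0,"wx":0,"wy":0,"wz":0},
    {"claw":0,"x":-0.0059,"y":0.0164,"z":0,"wx":0,"wy":0,"wz":0},
    {"claw":0,"x":-0.0097,"y":0.0145,"z":0,"wx":0,"wy":0,"wz":0},
    {"claw":0,"x":-0.013,"y":0.0116,"z":0,"wx":0,"wy":0,"wz":0},
    {"claw":0,"x":-0.0155,"y":0.008,"z":0,"wx":0,"wy":0,"wz":0},
  ],
)

```text
time_s: 47.75
tcp_pos: [0.6007, -0.015, 0.153]
eef_rot: [0.774, 0.633, 0.0, -0.001]
wrist_force: [-7.8, 4.3, 11.3]
finger_gap: 0.0192
finger_force: 30.0
```

Run:
```python
from h import *
st();crank(7.5,14,.25)
```

```text
t 47.75 p [ 0.6007 -0.015   0.153 ] yawY -11.46 zax [-8.0e-04  1.1e-03 -1.0e+00] gap 0.0192 ff 30.0 F [-7.8  4.3 11.3] q [-0.07 -0.01  1.72  0.    1.43  0.13]
r 0.0532 crank 1.209528335912418
-0.0178 0.0033
-0.0175 -0.0004
-0.0168 -0.0047
-0.0151 -0.0087
-0.0125 -0.0122
-0.0091 -0.0149
-0.0052 -0.0167
-0.0009 -0.0174
0.0035 -0.0171
0.0076 -0.0157
0.0112 -0.0133
0.0142 -0.0101
0.0163 -0.0063
0.0173 -0.0021
```

apply_moves(
  increments=[
    {"claw":0,"x":-0.0178,"y":0.0033,"z":0,"wx":0,"wy":0,"wz":0},
    {"claw":0,"x":-0.0175,"y":-0.0004,"z":0,"wx":0,"wy":0,"wz":0},
    {"claw":0,"x":-0.0168,"y":-0.0047,"z":0,"wx":0,"wy":0,"wz":0},
    {"claw":0,"x":-0.0151,"y":-0.0087,"z":0,"wx":0,"wy":0,"wz":0},
    {"claw":0,"x":-0.0125,"y":-0.0122,"z":0,"wx":0,"wy":0,"wz":0},
    {"claw":0,"x":-0.0091,"y":-0.0149,"z":0,"wx":0,"wy":0,"wz":0},
    {"claw":0,"x":-0.0052,"y":-0.0167,"z":0,"wx":0,"wy":0,"wz":0},
    {"claw":0,"x":-0.0009,"y":-0.0174,"z":0,"wx":0,"wy":0,"wz":0},
    {"claw":0,"x":0.0035,"y":-0.0171,"z":0,"wx":0,"wy":0,"wz":0},
    {"claw":0,"x":0.0076,"y":-0.0157,"z":0,"wx":0,"wy":0,"wz":0},
  ],
)

```text
time_s: 49.0
tcp_pos: [0.512, -0.0607, 0.1531]
eef_rot: [0.774, 0.633, 0.002, 0.001]
wrist_force: [12.2, 5.8, 2.2]
finger_gap: 0.0197
finger_force: 30.0
```

Run:
```python
from h import *
st();crank(10,7,.125)
```

```text
t 49.0 p [ 0.512  -0.0607  0.1531] yawY -11.48 zax [ 0.0031  0.0012 -1.    ] gap 0.0197 ff 30.0 F [12.2  5.8  2.2] q [-0.17 -0.2   1.9   0.    1.44  0.03]
r 0.0518 crank 3.7138419950149966
0.0046 -0.0077
0.0060 -0.0063
0.0068 -0.0055
0.0074 -0.0046
0.0079 -0.0037
0.0083 -0.0027
0.0086 -0.0016
```

apply_moves(
  increments=[
    {"claw":0,"x":0.0046,"y":-0.0077,"z":0,"wx":0,"wy":0,"wz":0},
    {"claw":0,"x":0.006,"y":-0.0063,"z":0,"wx":0,"wy":0,"wz":0},
    {"claw":0,"x":0.0068,"y":-0.0055,"z":0,"wx":0,"wy":0,"wz":0},
    {"claw":0,"x":0.0074,"y":-0.0046,"z":0,"wx":0,"wy":0,"wz":0},
    {"claw":0,"x":0.0079,"y":-0.0037,"z":0,"wx":0,"wy":0,"wz":0},
    {"claw":0,"x":0.0083,"y":-0.0027,"z":0,"wx":0,"wy":0,"wz":0},
    {"claw":0,"x":0.0086,"y":-0.0016,"z":0,"wx":0,"wy":0,"wz":0},
    {"claw":0,"x":0,"y":0,"z":0,"wx":0,"wy":0,"wz":0},
    {"claw":0,"x":0,"y":0,"z":0,"wx":0,"wy":0,"wz":0},
    {"claw":0,"x":0,"y":0,"z":0,"wx":0,"wy":0,"wz":0},
  ],
)

```text
time_s: 50.25
tcp_pos: [0.4965, -0.0199, 0.1532]
eef_rot: [0.774, 0.633, 0.002, 0.001]
wrist_force: [12.1, 1.0, 0.4]
finger_gap: 0.0199
finger_force: 30.0
```

Run:
```python
from h import *
st();crank(10.875,10,.025)
```

```text
t 50.25 p [ 0.4965 -0.0199  0.1532] yawY -11.48 zax [ 3.8e-03  3.0e-04 -1.0e+00] gap 0.0199 ff 30.0 F [12.1  1.   0.4] q [-0.09 -0.24  1.93  0.    1.45  0.11]
r 0.0518 crank -1.7006962135459678
0.0023 -0.0011
0.0017 -0.0001
0.0017 -0.0001
0.0017 -0.0001
0.0017 -0.0000
0.0017 0.0000
0.0017 0.0001
0.0017 0.0001
0.0017 0.0002
0.0017 0.0002
```

apply_moves(
  increments=[
    {"claw":0,"x":0.0017,"y":0,"z":0,"wx":0,"wy":0,"wz":0},
    {"claw":0,"x":0.0017,"y":0,"z":0,"wx":0,"wy":0,"wz":0},
    {"claw":0,"x":0.0017,"y":0,"z":0,"wx":0,"wy":0,"wz":0},
    {"claw":0,"x":0.0017,"y":0,"z":0,"wx":0,"wy":0,"wz":0},
    {"claw":0,"x":0.0017,"y":0,"z":0,"wx":0,"wy":0,"wz":0},
    {"claw":0,"x":0.0017,"y":0,"z":0,"wx":0,"wy":0,"wz":0},
    {"claw":0,"x":0,"y":0,"z":0,"wx":0,"wy":0,"wz":0},
    {"claw":0,"x":0,"y":0,"z":0,"wx":0,"wy":0,"wz":0},
    {"claw":0,"x":0,"y":0,"z":0,"wx":0,"wy":0,"wz":0},
    {"claw":0,"x":0,"y":0,"z":0,"wx":0,"wy":0,"wz":0},
  ],
)

```text
time_s: 51.5
tcp_pos: [0.4975, -0.013, 0.1531]
eef_rot: [0.774, 0.633, 0.001, 0.001]
wrist_force: [6.7, -4.3, 3.2]
finger_gap: 0.0196
finger_force: 30.0
```

apply_moves(
  increments=[
    {"claw":0,"x":0.001,"y":0,"z":0,"wx":0,"wy":0,"wz":0},
    {"claw":0,"x":0.001,"y":0,"z":0,"wx":0,"wy":0,"wz":0},
    {"claw":0,"x":0,"y":0,"z":0,"wx":0,"wy":0,"wz":0},
    {"claw":0,"x":0,"y":0,"z":0,"wx":0,"wy":0,"wz":0},
    {"claw":0,"x":0,"y":0,"z":0,"wx":0,"wy":0,"wz":0},
    {"claw":0,"x":0,"y":0,"z":0,"wx":0,"wy":0,"wz":0},
    {"claw":0,"x":0,"y":0,"z":0,"wx":0,"wy":0,"wz":0},
    {"claw":0,"x":0,"y":0,"z":0,"wx":0,"wy":0,"wz":0},
    {"claw":0,"x":0,"y":0,"z":0,"wx":0,"wy":0,"wz":0},
    {"claw":0,"x":0,"y":0,"z":0,"wx":0,"wy":0,"wz":0},
  ],
)

```text
time_s: 52.75
tcp_pos: [0.4978, -0.012, 0.1531]
eef_rot: [0.774, 0.633, 0.0, 0.002]
wrist_force: [6.9, -8.0, 3.7]
finger_gap: 0.0197
finger_force: 30.0
```

Run:
```python
from h import *
st();crank(11,1,.025)
```

```text
t 52.75 p [ 0.4978 -0.012   0.1531] yawY -11.51 zax [ 0.0023 -0.0021 -1.    ] gap 0.0197 ff 30.0 F [ 6.9 -8.   3.7] q [-0.07 -0.24  1.93 -0.    1.45  0.13]
r 0.0517 crank -1.545895496462538
0.0003 -0.0010
```

apply_moves(
  increments=[
    {"claw":0,"x":0.001,"y":0,"z":0,"wx":0,"wy":0,"wz":0},
    {"claw":0,"x":0.001,"y":0,"z":0,"wx":0,"wy":0,"wz":0},
    {"claw":0,"x":0.001,"y":0,"z":0,"wx":0,"wy":0,"wz":0},
    {"claw":0,"x":0,"y":0,"z":0,"wx":0,"wy":0,"wz":0},
    {"claw":0,"x":0,"y":0,"z":0,"wx":0,"wy":0,"wz":0},
    {"claw":0,"x":0,"y":0,"z":0,"wx":0,"wy":0,"wz":0},
    {"claw":0,"x":0,"y":0,"z":0,"wx":0,"wy":0,"wz":0},
    {"claw":0,"x":0,"y":0,"z":0,"wx":0,"wy":0,"wz":0},
    {"claw":0,"x":0,"y":0,"z":0,"wx":0,"wy":0,"wz":0},
    {"claw":0,"x":0,"y":0,"z":0,"wx":0,"wy":0,"wz":0},
  ],
)

```text
time_s: 54.0
tcp_pos: [0.498, -0.0106, 0.1531]
eef_rot: [0.775, 0.633, -0.001, 0.002]
wrist_force: [4.9, -16.4, 3.1]
finger_gap: 0.0194
finger_force: 30.0
```

Run:
```python
from h import *
st();crank(11,1,.025)
for n in("top","side"):
    im,d,m=snap(n);P=cloud(d,m).reshape(-1,3);q=P[:,:2]-[SX,SY];c,s=np.cos(SA),np.sin(SA)
    l=np.stack([c*q[:,0]+s*q[:,1],-s*q[:,0]+c*q[:,1],P[:,2]],1)
    H=l[(abs(l[:,0])<.03)&(l[:,1]>-.13)&(l[:,1]<.3)&(abs(l[:,2]-.097)<.006)]
    print(n,len(H),np.percentile(H[:,1],[1,99]).round(4) if len(H) else '')
```

```text
t 54.0 p [ 0.498  -0.0106  0.1531] yawY -11.53 zax [ 0.0019 -0.004  -1.    ] gap 0.0194 ff 30.0 F [  4.9 -16.4   3.1] q [-0.07 -0.24  1.93 -0.    1.45  0.13]
r 0.0518 crank -1.5185137670582862
-0.0015 -0.0010
top 1167 [0.0185 0.2612]
side 70 [0.0224 0.0914]
```

apply_moves(
  increments=[
    {"claw":0,"x":-0.003,"y":0,"z":0,"wx":0,"wy":0,"wz":0},
    {"claw":45,"x":-0.001,"y":0,"z":0,"wx":0,"wy":0,"wz":0},
    {"claw":45,"x":0,"y":0,"z":0,"wx":0,"wy":0,"wz":0},
    {"claw":45,"x":0,"y":0,"z":-0.03,"wx":0,"wy":0,"wz":0},
    {"claw":45,"x":0,"y":0,"z":-0.05,"wx":0,"wy":0,"wz":0},
    {"claw":45,"x":0,"y":0,"z":-0.05,"wx":0,"wy":0,"wz":0},
    {"claw":0,"x":0,"y":-0.035,"z":0,"wx":0,"wy":0,"wz":0},
    {"claw":0,"x":0,"y":-0.036,"z":0,"wx":0,"wy":0,"wz":0},
    {"claw":0,"x":0,"y":0,"z":0,"wx":0,"wy":0,"wz":0},
    {"claw":0,"x":0,"y":0,"z":0,"wx":0,"wy":0,"wz":0},
  ],
)

```text
time_s: 55.35
tcp_pos: [0.4448, -0.0011, 0.2499]
eef_rot: [0.774, 0.633, 0.0, -0.0]
wrist_force: [0.1, 0.1, 0.4]
finger_gap: 0.0094
finger_force: 0.0
```

Run:
```python
from h import *
for n in("side","top"):
    im,Q=handle(n,(.168,.2));print(n,len(Q),(Q.mean(0)-[C[0],C[1],0]).round(4) if len(Q) else '')
st();V=np.array([np.cos(np.radians(168.25)),np.sin(np.radians(168.25))])
a=C[:2]+.105*V;to(a[0],a[1],.190,-11.5)
b=C[:2]+.0795*V;to(b[0],b[1],.190,-11.5)
ph=np.radians(np.linspace(90,0,16));r=.052-.07*np.cos(ph)+.01*np.sin(ph)+.0175;z=.095+.07*np.sin(ph)+.01*np.cos(ph)+.025
print(np.c_[-np.diff(r)/.75,-np.diff(z)/.75].round(4).tolist(),r[-1],z[-1])
```

```text
side 26 [-0.0509  0.0074  0.1771]
top 0 
t 55.45 p [ 0.4449 -0.0013  0.2497] yawY -11.48 zax [-6.e-04  0.e+00 -1.e+00] gap 0.0026 ff 0.0 F [-0.2 -0.4 -0.2] q [-0.06 -0.4   1.9  -0.    1.65  0.14]
xyz total [-0.0011  0.0008  0.0796] /10: [-0.0001  0.0001  0.008 ] wz total 0.0
xyz total [-0.0012  0.0348  0.0796] /10: [-0.0001  0.0035  0.008 ] wz total 0.0
[[0.0098, -0.0009], [0.0099, 0.0001], [0.0098, 0.0012], [0.0096, 0.0022], [0.0093, 0.0032], [0.009, 0.0042], [0.0085, 0.0051], [0.0079, 0.0059], [0.0072, 0.0067], [0.0065, 0.0074], [0.0057, 0.0081], [0.0048, 0.0086], [0.0039, 0.0091], [0.0029, 0.0094], [0.0019, 0.0097]] -0.0005000000000000074 0.13
```

apply_moves(
  increments=[
    {"claw":0,"x":-0.001,"y":0,"z":0.04,"wx":0,"wy":0,"wz":0},
    {"claw":0,"x":0,"y":0,"z":0.04,"wx":0,"wy":0,"wz":0},
    {"claw":0,"x":0,"y":0.012,"z":0,"wx":0,"wy":0,"wz":0},
    {"claw":0,"x":0,"y":0.012,"z":0,"wx":0,"wy":0,"wz":0},
    {"claw":0,"x":0,"y":0.011,"z":0,"wx":0,"wy":0,"wz":0},
    {"claw":0,"x":0,"y":0.0098,"z":-0.0009,"wx":0,"wy":0,"wz":0},
    {"claw":0,"x":0,"y":0.0099,"z":0.0001,"wx":0,"wy":0,"wz":0},
    {"claw":0,"x":0,"y":0.0098,"z":0.0012,"wx":0,"wy":0,"wz":0},
    {"claw":0,"x":0,"y":0.0096,"z":0.0022,"wx":0,"wy":0,"wz":0},
    {"claw":0,"x":0,"y":0.0093,"z":0.0032,"wx":0,"wy":0,"wz":0},
  ],
)

```text
time_s: 56.7
tcp_pos: [0.5061, -0.0145, 0.1855]
eef_rot: [0.774, 0.633, 0.0, 0.0]
wrist_force: [-0.2, 0.0, 0.5]
finger_gap: 0.0001
finger_force: 0.4
```

apply_moves(
  increments=[
    {"claw":0,"x":0,"y":0.009,"z":0.0042,"wx":0,"wy":0,"wz":0},
    {"claw":0,"x":0,"y":0.0085,"z":0.0051,"wx":0,"wy":0,"wz":0},
    {"claw":0,"x":0,"y":0.0079,"z":0.0059,"wx":0,"wy":0,"wz":0},
    {"claw":0,"x":0,"y":0.0072,"z":0.0067,"wx":0,"wy":0,"wz":0},
    {"claw":0,"x":0,"y":0.0065,"z":0.0074,"wx":0,"wy":0,"wz":0},
    {"claw":0,"x":0,"y":0.0057,"z":0.0081,"wx":0,"wy":0,"wz":0},
    {"claw":0,"x":0,"y":0.0048,"z":0.0086,"wx":0,"wy":0,"wz":0},
    {"claw":0,"x":0,"y":0.0039,"z":0.0091,"wx":0,"wy":0,"wz":0},
    {"claw":0,"x":0,"y":0.0029,"z":0.008,"wx":0,"wy":0,"wz":0},
    {"claw":0,"x":0,"y":0,"z":0,"wx":0,"wy":0,"wz":0},
  ],
)

```text
time_s: 57.95
tcp_pos: [0.5469, -0.0228, 0.1376]
eef_rot: [0.774, 0.633, -0.0, -0.0]
wrist_force: [0.1, -0.2, -0.3]
finger_gap: 0.0004
finger_force: 0.0
```

Run:
```python
from h import *
im,d,m=snap("side");save("s9.png",im[100:210,190:320],4)
st();V=np.array([np.cos(np.radians(168.25)),np.sin(np.radians(168.25))]);print('r',(cur()[0][:2]-C[:2])@V)
```

```text
t 58.0 p [ 0.547  -0.0228  0.138 ] yawY -11.48 zax [-7.e-04  1.e-04 -1.e+00] gap 0.0009 ff 0.0 F [-0.5  0.1  0.6] q [-0.09 -0.11  1.84  0.    1.41  0.11]
r 0.001340388693510874
```

View pics/s9.png

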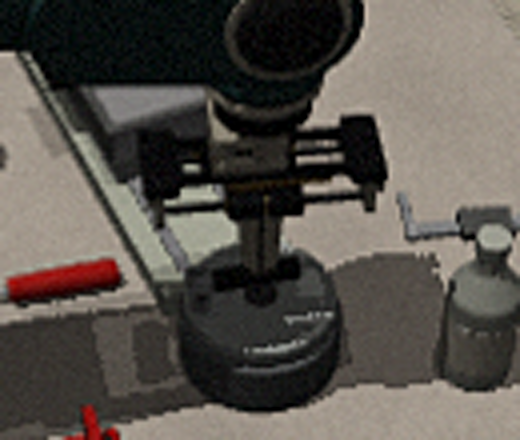

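apply_moves(
  increments=[
    {"claw":0,"x":0,"y":0.004,"z":0.003,"wx":0,"wy":0,"wz":0},
    {"claw":0,"x":0,"y":0.004,"z":0.003,"wx":0,"wy":0,"wz":0},
    {"claw":0,"x":0,"y":0,"z":0.002,"wx":0,"wy":0,"wz":0},
    {"claw":0,"x":0,"y":0,"z":0.001,"wx":0,"wy":0,"wz":0},
    {"claw":0,"x":0,"y":0,"z":0.001,"wx":0,"wy":0,"wz":0},
    {"claw":0,"x":0,"y":0,"z":0.001,"wx":0,"wy":0,"wz":0},
    {"claw":0,"x":0,"y":0,"z":0,"wx":0,"wy":0,"wz":0},
    {"claw":0,"x":0,"y":0,"z":0,"wx":0,"wy":0,"wz":0},
    {"claw":0,"x":0,"y":0,"z":0,"wx":0,"wy":0,"wz":0},
    {"claw":0,"x":0,"y":0,"z":0,"wx":0,"wy":0,"wz":0},
  ],
)

```text
time_s: 59.25
tcp_pos: [0.553, -0.024, 0.13]
eef_rot: [0.774, 0.633, 0.0, 0.0]
wrist_force: [0.8, 0.1, 0.9]
finger_gap: 0.0007
finger_force: 0.6
```

apply_moves(
  increments=[
    {"claw":0,"x":0,"y":0,"z":0.001,"wx":0,"wy":0,"wz":0},
    {"claw":0,"x":0,"y":0,"z":0.001,"wx":0,"wy":0,"wz":0},
    {"claw":0,"x":0,"y":0,"z":0,"wx":0,"wy":0,"wz":0},
    {"claw":0,"x":0,"y":0,"z":0,"wx":0,"wy":0,"wz":0},
    {"claw":0,"x":0,"y":0,"z":0,"wx":0,"wy":0,"wz":0},
    {"claw":0,"x":0,"y":0,"z":0,"wx":0,"wy":0,"wz":0},
    {"claw":0,"x":0,"y":0,"z":0,"wx":0,"wy":0,"wz":0},
    {"claw":0,"x":0,"y":0,"z":0,"wx":0,"wy":0,"wz":0},
    {"claw":0,"x":0,"y":0,"z":0,"wx":0,"wy":0,"wz":0},
    {"claw":0,"x":0,"y":0,"z":0,"wx":0,"wy":0,"wz":0},
  ],
)

```text
time_s: 60.5
tcp_pos: [0.5532, -0.024, 0.1291]
eef_rot: [0.774, 0.633, 0.0, 0.0]
wrist_force: [-0.4, 0.1, 6.0]
finger_gap: 0.0003
finger_force: 3.4
```

apply_moves(
  increments=[
    {"claw":0,"x":0,"y":0,"z":-0.02,"wx":0,"wy":0,"wz":0},
    {"claw":0,"x":0,"y":0,"z":-0.06,"wx":0,"wy":0,"wz":0},
    {"claw":0,"x":0,"y":0,"z":-0.06,"wx":0,"wy":0,"wz":0},
    {"claw":0,"x":-0.05,"y":0,"z":-0.02,"wx":0,"wy":0,"wz":0},
    {"claw":0,"x":-0.06,"y":0,"z":0,"wx":0,"wy":0,"wz":0},
    {"claw":0,"x":-0.06,"y":0,"z":0,"wx":0,"wy":0,"wz":0},
    {"claw":0,"x":-0.06,"y":0,"z":0,"wx":0,"wy":0,"wz":0},
    {"claw":0,"x":-0.06,"y":0,"z":0,"wx":0,"wy":0,"wz":0},
    {"claw":0,"x":0,"y":0,"z":0,"wx":0,"wy":0,"wz":0},
    {"claw":0,"x":0,"y":0,"z":0,"wx":0,"wy":0,"wz":0},
  ],
)

```text
time_s: 61.75
tcp_pos: [0.5097, -0.2369, 0.2489]
eef_rot: [0.774, 0.633, 0.0, -0.0]
wrist_force: [-1.0, 0.0, 0.3]
finger_gap: 0.0005
finger_force: 0.0
```

Run:
```python
from h import *
st();c,s=np.cos(SA),np.sin(SA)
for n in("top","side"):
    im,d,m=snap(n);P=cloud(d,m).reshape(-1,3);q=P[:,:2]-[SX,SY]
    l=np.stack([c*q[:,0]+s*q[:,1],-s*q[:,0]+c*q[:,1],P[:,2]],1)
    H=l[(abs(l[:,0])<.045)&(l[:,1]>-.13)&(l[:,1]<.3)&(abs(l[:,2]-.097)<.012)]
    print(n,len(H),np.percentile(H[:,1],[.3,1,50,99,99.7]).round(4),np.linalg.lstsq(np.c_[H[:,:2],np.ones(len(H))],H[:,2],rcond=None)[0].round(4))
    im2,Q=handle(n,(.083,.2));print('handle z',len(Q),np.percentile(Q[:,2],[5,50,95]).round(4))
    if n=="top":save("t9.png",im,1.5)
```

```text
t 61.75 p [ 0.5097 -0.2369  0.2489] yawY -11.5 zax [ 0.e+00  3.e-04 -1.e+00] gap 0.0005 ff 0.0 F [-1.   0.   0.3] q [-0.48 -0.13  1.68  0.    1.59 -0.28]
top 1954 [0.0168 0.0182 0.1397 0.2609 0.2629] [-0.0017  0.0008  0.0966]
handle z 107 [0.0967 0.1039 0.1099]Traceback (most recent call last):
  File "<stdin>", line 7, in <module>
    return _quantile_unchecked(
        a, q, axis, out, overwrite_input, method, keepdims, weights)
    return _ureduce(a,
                    func=_quantile_ureduce_func,
    ...<5 lines>...
                    overwrite_input=overwrite_input,
                    method=method)
    r = func(a, **kwargs)
    result = _quantile(arr,
                       quantiles=q,
    ...<2 lines>...
                       out=out,
                       weights=wgt)
    slices_having_nans = np.isnan(arr[-1, ...])
                                  ~~~^^^^^^^^^
IndexError: index -1 is out of bounds for axis 0 with size 0
```

View pics/t9.png

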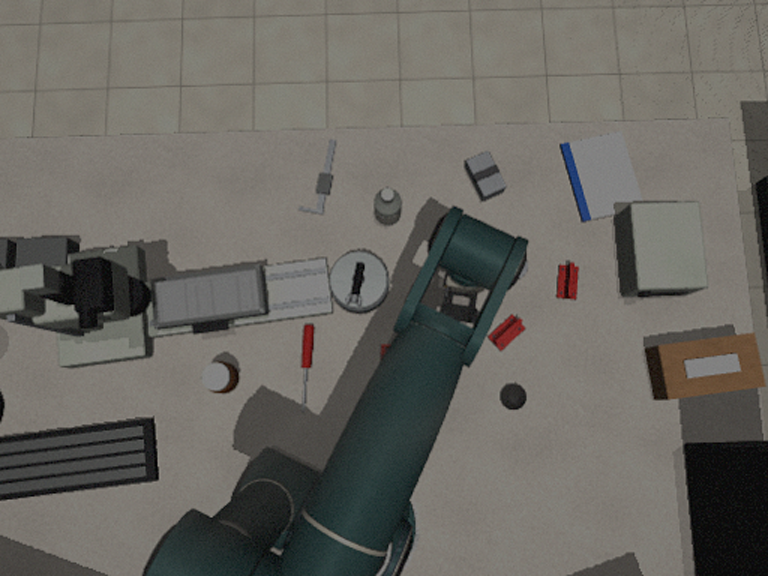

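```bash
python3 -c "
from station import hand_in
print(hand_in())"
```

```text
the job is handed in; nothing more can be done
None
```

The job is handed in at about 62 s: both aluminium T-brackets are in bays 1 and 3, the hood is shut, the tray is wound home (140 mm measured) and the handle is folded flat; the first grip on the handle slipped partway, and I finished raising it by pushing it to its stop before winding.

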